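Stack the keyed stock trays, cover them and scan the label

ROBOT

A 6-joint arm with a two-finger parallel gripper is mounted at the origin on the work surface. World frame = base frame: x ahead of the robot, y to its left, z up, the work surface at z = 0. Lengths are in m, angles in rad, forces in N, time in s.
With the tool pointing down it reaches from about 0.35 to 0.975 m from the base axis. Payload 4.9 kg.
Tool frame: the origin (TCP) lies midway between the tips of the shut fingers; the grasp point (between the pads) lies 19 mm behind it; z points along the fingers, y is the line along which they close (so a half turn about z gives the same grasp; the last joint's range is limited). The gripper opens to 85 mm and grips with 20 to 120 N. Pads are 22 mm wide; open, the fingers measure 114 mm over their backs; the gripper's body (76 mm by 85 mm) begins 54 mm behind the grasp point. The pads swing forward as they close: fully open they stand 13 mm farther back than shut.
Start: joints at [1.04, 0.053, 1.613, -0, 1.476, -0.119], TCP at [0.25, 0.573, 0.231] pointing down, gripper open.
Joint ranges: [-3.01, 3.01], [-1.01, 2.22], [0.06, 2.58], [-1.02, 4.17], [0.09, 2.62], [-3.14, 3.14]. Speed limits (rad/s): [2.57, 2.57, 3.14, 3.14, 3.14, 3.14].

INTERFACE

Orientations are given as a unit quaternion [w, x, y, z].
In Python, from plant import state, grab_frame, job_done, cut_out, place_of gives the robot as it stands.
- The arm moves only by the tool jog_arm, never from a script. Its argument "motion" is text: rows parted by semicolons, each of 7 numbers parted by spaces: the opening in per cent of the stroke, from 0 (shut) to 100 (fully open), then the shift along the tool's x, y, z as a fraction of full scale, then the turn, a rotation vector about the tool's x, y, z as a fraction of full scale. A call has exactly 5 rows; each row is the pose to reach, as a shift and turn from the pose commanded when the call began, along the tool's axes at that moment; what a row does not reach only later rows make up. Full scale, the value 1, is 50 cm for a shift and 1.5 rad for a turn. A row lasts 1/8 s, in which the tool goes at most 62.5 mm and 10.7 degrees, less where a joint would pass 70% of its speed; a pose out of reach is approached as far as the arm can. A call with a number of a shift or a turn outside -1 to 1 is refused whole. A call with a gripper value outside its range is refused whole. The fingers move at their own pace and stop on an object; the grip force is fixed at half the most. Time passes only in rows, so rows that repeat a pose let the fingers close, or fill a call up. It gives the time, the measured TCP pose, the force, the opening and the grip force at its end, in the units of the state.
- state(): the state, without advancing time (a new reading comes with each control period).
- grab_frame(name): name is "side" or "top"; returns a dict with "color" (420x560x3 uint8, red, green, blue), "range_z" (420x560 float32, m along the optical axis (not along the pixel's ray), 0 where there is no reading), "intrinsics" (3x3 intrinsics, pixels), "world_from_camera" (4x4, takes a point from camera to world coordinates). Camera axes: x right, y up, looking along -z (the intrinsics and any distortion apply to the point x, -y, -z); pixel columns grow to the right and rows downward; lengths in m; the calibration is good to about 2 mm. A picture is of the moment at which its call begins.
- job_done(): hands the job in; it is judged then, once.
Trained networks look in the newest picture that a camera, given by its name, has taken for a name from the list of things; names that differ only in an ending like _2 or _b are one class to them, and where a whole thing is asked for, a point or a joint stands for the part that bears it (a point fixed in the world has none). Each returns a list of dicts, best first, with "p" (0 to 1); they miss things now and then, are a little off and sometimes report something else, mostly with a low value. They report only what shows in the picture. A call takes as long as a camera call. They do not tell look-alikes from the thing itself.
- cut_out(camera, thing): "pixels" (420x560 bool, what is visible of it).
- place_of(camera, thing): "at" ([x, y, z] in m, in world coordinates, good to about 4 mm: a listed point, or the origin of a listed thing).
The state is a dict: "time": time; "joint_pos": joint angles; "joint_vel": joint speeds; "joint_efforts": joint torques, N m; "tool_pos": TCP position; "tool_rot": TCP orientation; "contact_force": force on the tool from outside, world axes, zero at the start; "ft_torque": the same for the moment, N m; "gripper_width": opening from 0.0 (shut) to 1.0 (fully open); "grasp_force": force on a finger pad.
Only numpy, scipy, OpenCV 4.12 (cv2) and the standard library are available. Lean on these libraries where they do the work, as an engineer would, in place of code of your own. Each camera call takes 0.05 s, during which the arm holds its last target. There are 200 camera calls.

TASK

Pack up the stock: stack every wooden tray on the console onto the dark wooden base, in any order, each upright and fully down with its wide and narrow notches over the matching tabs below, then put the slotted cover on top the same way. Then pick up the handheld scanner, aim it squarely at the middle of the barcode label on the side of the base with its window about 10 cm away, hold it steady there for two seconds, and lay it down flat and centred in its cradle. Leave the phone case, remote, pen cup and dish where they are.

Things in the scene. Friction and masses are not known exactly. Their poses are not given: they have to be found in the camera images.
- tray1: Loose open wooden stock tray, 110 mm (own x) x 60 (own y) x 32 high to the rim, about 0.12 kg. All trays are alike and interchangeable; three or four are present. Origin: centre of the underside, z up. A wide tab stands on the rim at the +x end, a narrow one at the -x end, with matching notches under each end. Outer side walls are plain: pinch it across its 60 mm width at the middle.
- tray2: Tray like tray1. Notches under each tray, both centred on y = 0, 12 mm high, open at the end face and reaching in to 43.5 mm from the middle: 38 mm wide at the +x end, 15 mm at the -x end. They drop over the tabs below with about 2.5 mm play each way.
- tray3: Tray like tray1. Seated trays stack every 32 mm, straight above the base with the same yaw. Turned end for end a tray cannot go down and stays about 10 mm high.
- tray4: Tray like tray1.
- tray1_wide (a point): Foot of tray1's wide tab: 50 mm along its +x, 32 mm above its underside. Tabs of all trays: 33 mm wide (at +x) and 10 mm wide (at -x) along y, centred on y = 0, 8 mm thick (46 to 54 mm from the middle), rising 10 mm above the rim, the top 4 mm a little smaller.
- tray2_wide (a point): Foot of tray2's wide tab: 50 mm along its +x, 32 mm above its underside.
- tray3_wide (a point): Foot of tray3's wide tab: 50 mm along its +x, 32 mm above its underside.
- tray4_wide (a point): Foot of tray4's wide tab: 50 mm along its +x, 32 mm above its underside.
- cover: The loose wooden cover, a solid slab 110 mm (own x) x 60 (own y) x 26 high, about 0.12 kg, no tabs. Its ends have slots cut right through from top to underside, each 11.5 mm deep from the end face: 38 mm wide at the +x end, 15 mm wide at the -x end, which drop over the top tray's tabs. Origin: centre of the underside, z up.
- cover_wide (a point): Point in the cover's wide slot: 50 mm along its +x, level with its top.
- base: The fixed dark wooden stack base, a block 130 mm (own x) x 70 (own y) x 60 high. On its top it has the same tabs as a tray: wide at +x, narrow at -x, 10 mm high. Its position and yaw differ each time. Origin: centre of the underside, z up; a tray seated on it has its underside 60 mm above that and the same yaw and centre.
- base_wide (a point): Foot of the base's wide tab: 50 mm along the base's +x, at its top.
- label (a point): Centre of the white barcode label (46 x 34 mm, upright) on the base's -y side, 38 mm above the console top. It faces the base's own -y; axes as the base.
- scanner: The loose grey handheld barcode scanner, 134 mm long, about 0.16 kg: a handle 32 mm wide and 26 high running from -67 to +33 mm along its own x, then a head 46 mm wide and 30 high up to +67 mm. Origin: middle of the length, on the flat underside, z up. It reads along its own +x.
- scan_window (a point): Centre of the scanner's dark window on its front face: 67 mm along its +x, 15 mm above its underside; axes as the scanner.
- cradle: The fixed black scanner cradle: a plate 156 mm (own x) x 72 (own y) x 8 high, four rails 12 mm high on it leave a channel 56 mm wide along x; no rails within 36 mm of the middle, for fingers. The scanner lies in it lengthwise, either way round, underside 8 mm above the console. Origin: centre of the underside, z up.
- phone_case: Bystander: green phone case, 150 x 74 x 11 mm, loose, far side left of the middle. Origin: centre of underside.
- remote: Bystander: remote control in a clear cover, 170 x 48 x 20 mm, loose, far side. Origin: centre of underside.
- pen_cup: Bystander: aluminium pen cup, 76 mm across, 100 high, loose, far left. Origin: centre of underside.
- dish: Bystander: white porcelain dish, 100 mm across, 28 high, loose, right of the robot near side. Origin: centre of underside.
Things that resemble listed ones, but are neither listed nor needed, are in the scene too. Leave any purple look-alike of the scanner alone.

How it is judged:
By the outcome, as a careful person would: the job done as asked, in the order asked, and still so for the second after the job is handed in, with the robot touching nothing.
Of tray1, tray2, tray3, tray4 only 3 to 4 are there at a start; the rules pass over those that are not, and their reading is None.
At some moment in a run one of tray1, tray2, tray3, tray4, cover, scanner may be knocked a few centimetres aside while the robot is not near it.
Once in a run the grip may slacken for a moment while it holds something.
It also fails if it takes over 210 s, if anything falls off the work surface, if the arm or the gripper's body presses on something with over 40 N, if the wrist force passes 120 N, or if a joint passes its speed limit or range.

## Working session

There is one attempt and no reset: what is moved stays moved. The work goes in short steps, Python scripts to look and compute and a tool call to move; the robot and the scene stay as the last step left them, time stands still between calls to the robot, and variables do not carry over. Pictures are saved under pics/ and viewed, at most 14 in all, crops included, and the job is handed in when it is done.

Besides the shell and the picture viewer there is one more tool, called as name(argument=value, ...) on one line, values as JSON. jog_arm: Moves the arm, as the interface text tells. Shift numbers are shares of 50 cm and turn numbers shares of 1.5 rad, none past 1 either way. Its arguments: {"type":"object","properties":{"motion":{"type":"string"}},"required":["motion"]}

```bash
mkdir -p pics; ls
cat > h.py <<'E'
import numpy as np, cv2
from plant import state, grab_frame, job_done, cut_out, place_of
def snap(n,f): 
    d=grab_frame(n); cv2.imwrite('pics/'+f,d['color'][:,:,::-1]); return d
def world(d):
    K=d['intrinsics'];z=d['range_z'];v,u=np.mgrid[:z.shape[0],:z.shape[1]]
    p=np.stack([(u-K[0,2])/K[0,0]*z,-(v-K[1,2])/K[1,1]*z,-z,np.ones_like(z)],-1)
    return (p@d['world_from_camera'].T)[...,:3]
E
python3 - <<'E'
from h import *
np.set_printoptions(precision=3,suppress=True)
a=snap('top','t0.png');b=snap('side','s0.png')
for d in(a,b): print(d['intrinsics'],d['world_from_camera'])
for c in('top','side'):
  for n in ['tray1','tray1_wide','cover','cover_wide','base','base_wide','label','scanner','scan_window','cradle','phone_case','remote','pen_cup','dish']:
    print(c,n,[(round(r['p'],2),np.round(r['at'],3).tolist()) for r in place_of(c,n)])
E
```

```text
pics
[[392.074   0.    281.848]
 [  0.    392.074 207.001]
 [  0.      0.      1.   ]] [[ 0.002  0.975 -0.223  0.279]
 [-1.     0.002 -0.    -0.01 ]
 [ 0.     0.223  0.975  1.102]
 [ 0.     0.     0.     1.   ]]
[[421.393   0.    280.55 ]
 [  0.    421.393 209.549]
 [  0.      0.      1.   ]] [[ 0.962  0.204 -0.182  0.292]
 [-0.274  0.725 -0.632 -0.81 ]
 [ 0.003  0.658  0.753  0.973]
 [ 0.     0.     0.     1.   ]]
top tray1 [(0.75, [0.457, -0.247, 0.002]), (0.72, [0.607, 0.048, 0.001]), (0.72, [0.461, -0.097, 0.003]), (0.67, [0.629, -0.262, 0.002]), (0.66, [0.566, 0.234, 0.037]), (0.61, [0.642, -0.078, 0.028]), (0.2, [0.51, -0.263, 0.03])]
top tray1_wide [(0.62, [0.626, -0.265, 0.001]), (0.6, [0.509, -0.261, 0.03])]
top cover [(0.7, [0.605, -0.106, -0.002])]
top cover_wide [(0.63, [0.562, 0.231, 0.036]), (0.62, [0.641, -0.079, 0.026]), (0.59, [0.474, -0.393, 0.0])]
top base [(0.71, [0.606, 0.047, 0.001]), (0.58, [0.566, 0.271, 0.001])]
top base_wide [(0.67, [0.616, 0.267, 0.057])]
top label [(0.56, [0.566, 0.234, 0.034])]
top scanner [(0.97, [0.443, 0.056, 0.003]), (0.84, [0.263, 0.
[... 735 characters left out ...]
 0.027]), (0.54, [0.602, -0.105, 0.002])]
side base [(0.73, [0.571, 0.268, 0.002]), (0.6, [0.401, 0.107, 0.017])]
side base_wide [(0.89, [0.62, 0.262, 0.06]), (0.73, [0.458, -0.247, 0.001])]
side label [(0.72, [0.562, 0.232, 0.038]), (0.67, [0.332, -0.23, 0.0]), (0.46, [0.66, 0.389, 0.005])]
side scanner [(0.77, [0.436, 0.054, 0.001]), (0.56, [0.261, 0.406, 0.004])]
side scan_window [(0.82, [0.255, 0.472, 0.017]), (0.8, [0.399, 0.107, 0.02])]
side cradle [(0.94, [0.476, -0.393, 0.001]), (0.2, [0.402, 0.105, 0.02])]
side phone_case [(0.83, [0.726, 0.19, -0.003])]
side remote [(0.61, [0.757, -0.025, 0.001])]
side pen_cup [(0.83, [0.661, 0.388, 0.004])]
side dish [(0.65, [0.33, -0.226, 0.003])]
```

View pics/t0.png

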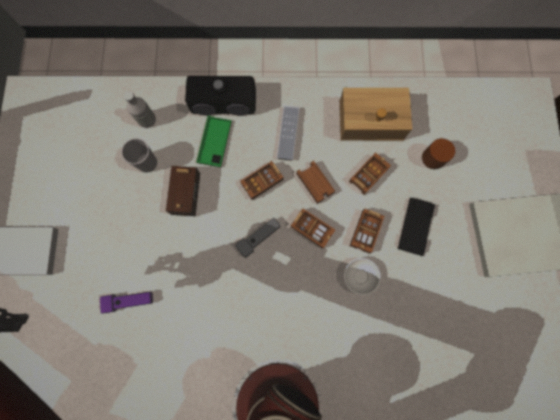

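View pics/s0.png

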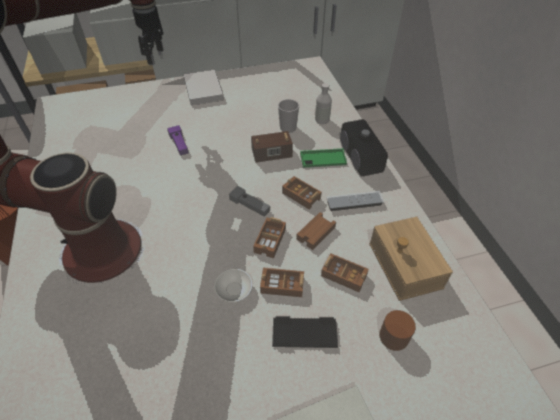

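Top view: the trays are at px (262,180), (313,228), (366,230) and (369,173). The cover is at (316,182), the base at (183,190), the grey scanner at (258,238) and the cradle at (416,226). The purple look-alike at (126,301) stays put. Next I'll get yaws and tab ends from depth, plus one enlarged crop.

```bash
cat >> h.py <<'E'
def comp(c,a,zlo,zhi,r=0.09,d=None):
    d=d or grab_frame(c); P=world(d); 
    m=(d['range_z']>0)&(P[...,2]>zlo)&(P[...,2]<zhi)&(np.hypot(P[...,0]-a[0],P[...,1]-a[1])<r)
    n,l,st,_=cv2.connectedComponentsWithStats(m.astype(np.uint8),connectivity=8)
    if n<2: return None
    k=1+np.argmax(st[1:,4]); return P[l==k]
def rect(p):
    (cx,cy),(w,h),a=cv2.minAreaRect((p[:,:2]*1000).astype(np.float32))
    if w<h: w,h,a=h,w,a+90
    return cx/1000,cy/1000,w,h,(a+90)%180-90
E
python3 - <<'E'
from h import *
np.set_printoptions(precision=3,suppress=True)
T=grab_frame('top');S=grab_frame('side')
for n,a in dict(A=(.606,.049),B=(.463,-.095),C=(.457,-.247),D=(.628,-.263),cov=(.603,-.107),base=(.568,.27),scan=(.44,.055),crad=(.474,-.393)).items():
  for c,d in(('top',T),('side',S)):
    lo={'base':.05,'crad':.004}.get(n,.012)
    p=comp(c,a,lo,.09,d=d); R=rect(p); z=p[:,2]
    th=np.radians(R[4]);u=np.array([np.cos(th),np.sin(th)]);v=np.array([-u[1],u[0]])
    q=(p[:,:2]-R[:2]); x=q@u;y=q@v
    H={'base':.0645}.get(n,.0365); t=z>H
    s=lambda m:(int(m.sum()),np.round(np.ptp(y[m])*1000,1) if m.sum() else 0)
    print(n,c,np.round(R,3),'z90',np.percentile(z,[50,90,99]),'tab+',s(t&(x>.03)),'tab-',s(t&(x<-.03)))
im=T['color'][:,:,::-1]; c1=cv2.resize(im[150:260,155:420],None,fx=3,fy=3,interpolation=cv2.INTER_CUBIC)
cv2.imwrite('pics/c1.png',cv2.convertScaleAbs(c1[:,:800],alpha=1.5))
im=S['color'][:,:,::-1]; cv2.imwrite('pics/c2.png',cv2.convertScaleAbs(cv2.resize(im[125:325,220:400],None,fx=3,fy=3,interpolation=cv2.INTER_CUBIC),alpha=1.5))
print(state())
E
```

```text
A top [  0.605   0.05  110.022  61.675 -56.114] z90 [0.024 0.034 0.041] tab+ (25, np.float64(43.5)) tab- (9, np.float64(6.3))
A side [  0.605   0.047 113.872  65.516 -55.063] z90 [0.024 0.033 0.041] tab+ (22, np.float64(28.1)) tab- (7, np.float64(5.9))
B top [  0.466  -0.094 109.724  61.045  55.812] z90 [0.026 0.034 0.042] tab+ (26, np.float64(30.8)) tab- (9, np.float64(8.0))
B side [  0.465  -0.098 114.829  61.865  55.511] z90 [0.023 0.033 0.041] tab+ (23, np.float64(29.4)) tab- (6, np.float64(7.7))
C top [  0.459  -0.246 111.059  60.874 -22.123] z90 [0.025 0.034 0.042] tab+ (28, np.float64(30.5)) tab- (10, np.float64(32.4))
C side [  0.458  -0.249 109.808  64.626 -21.582] z90 [0.024 0.032 0.041] tab+ (27, np.float64(29.8)) tab- (9, np.float64(9.1))
D top [  0.627  -0.262 111.902  60.047 -43.026] z90 [0.027 0.034 0.042] tab+ (8, np.float64(8.0)) tab- (28, np.float64(32.0))
D side [  0.626  -0.265 110.109  65.236 -42.979] z90 [0.024 0.033 0.042] tab+ (10, np.float64(9.6)) tab- (28, np.float64(31.1))
cov top [  0.601  -0.105 110.555  61.208  33.202] z90 [0.024 0.027 0.029] tab+ (0, 0)
[... 552 characters left out ...]
 (0, 0) tab- (0, 0)
crad top [  0.475  -0.389 158.101  72.662 -16.835] z90 [0.007 0.015 0.021] tab+ (0, 0) tab- (0, 0)
crad side [  0.474  -0.391 157.273  78.84  -15.09 ] z90 [0.007 0.015 0.021] tab+ (0, 0) tab- (0, 0)
{'time': 1.6, 'joint_pos': array([ 1.04 ,  0.053,  1.613,  0.   ,  1.476, -0.119]), 'joint_vel': array([ 0.002, -0.001, -0.001, -0.001, -0.   ,  0.001]), 'joint_efforts': array([ -0.   , -39.368, -37.044,  -0.   ,   0.001,   0.   ]), 'tool_pos': array([0.25 , 0.573, 0.231]), 'tool_rot': array([-0.   ,  0.204,  0.979,  0.   ]), 'contact_force': array([-0.63 , -0.073, -0.468]), 'ft_torque': array([-0.015,  0.014, -0.019]), 'grasp_force': 0.0, 'gripper_width': 0.9992322091576364}
```

View pics/c1.png

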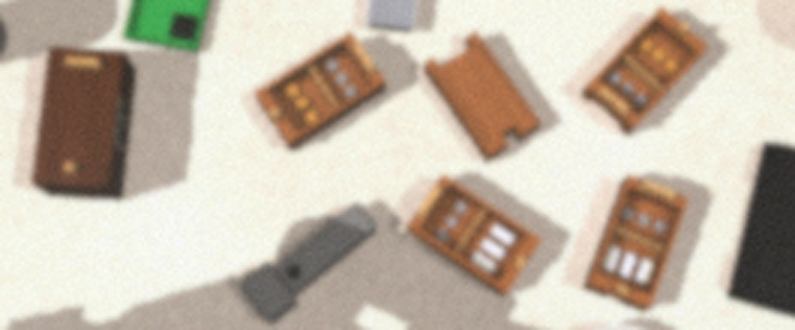

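View pics/c2.png

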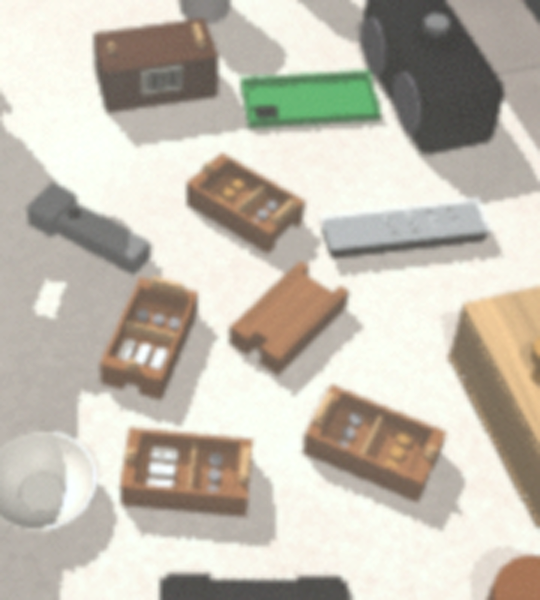

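The two views agree, with rims near 33 mm, the cover at 27 mm and the base top at 60 mm. Yaws by wide end in the crop:
- **Trays:** A -56° (wide tab up-right), B +56° (up-left), C -22° (top), D +137° (down-left).
- **Cover and base:** cover +33° (wide slot up-left), base -3.7° (wide at +x).
- **Scanner:** head down-left, about 129°. The grey one is meant; purple is the look-alike.

Next is a helper that turns targets into move numbers.

```bash
cat >> h.py <<'E'
from scipy.spatial.transform import Rotation as Ro
def down(phi): # tool z down, tool y at yaw phi (deg)
    c,s=np.cos(np.radians(phi)),np.sin(np.radians(phi))
    return Ro.from_matrix(np.array([[-s,c,0],[c,s,0],[0,0,-1]]))  if 0 else Ro.from_matrix(np.column_stack([np.cross([c,s,0],[0,0,-1]),[c,s,0],[0,0,-1]]))
def cur():
    s=state();q=s['tool_rot'];return np.array(s['tool_pos']),Ro.from_quat([q[1],q[2],q[3],q[0]])
def plan(*tg,start=None):
    """tg: (x,y,z,phi or Rotation); prints calls needed per target"""
    p,R=start or cur()
    for t in tg:
        p1=np.array(t[:3]);R1=t[3] if isinstance(t[3],Ro) else down(t[3])
        d=p1-p; rv=(R.inv()*R1).as_rotvec()
        n=max(1,int(np.ceil(max(np.linalg.norm(d)/.30,np.degrees(np.linalg.norm(rv))/52)-1e-6)))
        print(np.round(p1,3),'x%d'%n)
        for k in range(n):
            sh=R.inv().apply(d/n)/.5; w=rv/n/1.5
            print('   ',' '.join('%.3f'%v for v in [*sh,*w])); R=R*Ro.from_rotvec(rv/n)
        p=p1;R=R1
E
python3 -c "
from h import *
p,R=cur();print(p,R.as_matrix().round(3))
plan((.605,.05,.12,34.4),(.605,.05,0.0,34.4),(.605,.05,.25,34.4),(.569,.27,.25,86.3))"
```

```text
[0.25013606 0.57274676 0.23131508] [[-0.916  0.4   -0.   ]
 [ 0.4    0.916  0.   ]
 [ 0.     0.    -1.   ]]
[0.605 0.05  0.12 ] x3
    -0.356 -0.225 0.074 0.000 -0.000 0.124
    -0.392 -0.155 0.074 0.000 -0.000 0.124
    -0.414 -0.080 0.074 0.000 -0.000 0.124
[0.605 0.05  0.   ] x1
    0.000 0.000 0.240 0.000 0.000 0.000
[0.605 0.05  0.25 ] x1
    0.000 0.000 -0.500 0.000 0.000 0.000
[0.569 0.27  0.25 ] x1
    0.404 0.189 0.000 0.000 0.000 -0.604
```

jog_arm(motion="100 -0.356 -0.225 0.074 0 0 0.124; 100 -0.356 -0.225 0.074 0 0 0.124; 100 -0.356 -0.225 0.074 0 0 0.124; 100 -0.356 -0.225 0.074 0 0 0.124; 100 -0.356 -0.225 0.074 0 0 0.124")

```text
time: 2.22
tool_pos: [0.3689, 0.397, 0.1939]
tool_rot: [-0.0, 0.296, 0.955, -0.0]
contact_force: [-0.2, 0.6, -0.0]
gripper_width: 0.998
grasp_force: 0.0
```

jog_arm(motion="100 -0.392 -0.155 0.074 0 0 0.124; 100 -0.392 -0.155 0.074 0 0 0.124; 100 -0.392 -0.155 0.074 0 0 0.124; 100 -0.392 -0.155 0.074 0 0 0.124; 100 -0.392 -0.155 0.074 0 0 0.124")

```text
time: 2.85
tool_pos: [0.4871, 0.2238, 0.1572]
tool_rot: [-0.0, 0.383, 0.924, 0.0]
contact_force: [0.0, 0.1, 0.4]
gripper_width: 1.0
grasp_force: 0.0
```

jog_arm(motion="100 -0.414 -0.08 0.074 0 0 0.124; 100 -0.414 -0.08 0.074 0 0 0.124; 100 -0.414 -0.08 0.074 0 0 0.124; 100 -0.414 -0.08 0.074 0 0 0.124; 100 -0.414 -0.08 0.074 0 0 0.124")

```text
time: 3.48
tool_pos: [0.6054, 0.0501, 0.1202]
tool_rot: [-0.0, 0.466, 0.885, 0.0]
contact_force: [-0.3, -0.2, 0.3]
gripper_width: 0.999
grasp_force: 0.0
```

```bash
python3 -c "
from h import *
T=grab_frame('side');p=comp('side',(.605,.05),.012,.05,r=.075,d=T);print(rect(p))
for n in('tray1',):print([np.round(r['at'],3) for r in place_of('side',n)])
print(state()['joint_pos'],cur()[0])
plan((.605,.05,.0,34.4))"
```

```text
(0.6045489501953125, 0.046686264038085935, 113.81982421875, 66.12203979492188, -57.8558349609375)
[array([ 0.604,  0.051, -0.004]), array([ 0.627, -0.263,  0.004]), array([ 0.461, -0.092,  0.001])]
[-3.81458959e-02  1.01870506e-01  1.75179264e+00  9.26995161e-04
  1.28813007e+00 -6.41046239e-01] [0.60465888 0.05142656 0.12056372]
[0.605 0.05  0.   ] x1
    -0.003 -0.001 0.241 0.000 -0.001 0.001
```

jog_arm(motion="100 0 0 0.1 0 0 0; 100 0 0 0.2 0 0 0; 100 0 0 0.242 0 0 0; 100 0 0 0.242 0 0 0; 100 0 0 0.242 0 0 0")

```text
time: 4.2
tool_pos: [0.6068, 0.05, 0.0018]
tool_rot: [0.002, 0.466, 0.885, 0.001]
contact_force: [-0.0, 0.5, 0.9]
gripper_width: 0.999
grasp_force: 0.0
```

jog_arm(motion="0 0 0 0 0 0 0; 0 0 0 0 0 0 0; 0 0 0 0 0 0 0; 0 0 0 0 0 0 0; 0 0 0 0 0 0 0")

```text
time: 4.82
tool_pos: [0.6068, 0.0494, 0.0016]
tool_rot: [0.002, 0.466, 0.885, 0.001]
contact_force: [-0.1, 0.7, 7.0]
gripper_width: 0.692
grasp_force: 66.4
```

jog_arm(motion="0 0 0 0 0 0 0; 0 0 0 -0.02 0 0 0; 0 0 0 -0.06 0 0 0; 0 0 0 -0.12 0 0 0; 0 0 0 -0.2 0 0 0")

```text
time: 5.45
tool_pos: [0.6041, 0.0495, 0.1003]
tool_rot: [-0.001, 0.466, 0.885, -0.0]
contact_force: [0.4, 0.1, -1.6]
gripper_width: 0.689
grasp_force: 65.7
```

jog_arm(motion="0 0 0 -0.1 0 0 0; 0 0 0 -0.2 0 0 0; 0 0 0 -0.3 0 0 0; 0 0 0 -0.3 0 0 0; 0 0 0 -0.3 0 0 0")

```text
time: 6.08
tool_pos: [0.6046, 0.0495, 0.2494]
tool_rot: [-0.0, 0.466, 0.885, -0.0]
contact_force: [-0.3, 1.2, -1.2]
gripper_width: 0.691
grasp_force: 65.8
```

jog_arm(motion="0 0.08 0.04 0 0 0 -0.12; 0 0.16 0.08 0 0 0 -0.24; 0 0.24 0.12 0 0 0 -0.36; 0 0.32 0.16 0 0 0 -0.48; 0 0.404 0.189 0 0 0 -0.604")

```text
time: 6.7
tool_pos: [0.5672, 0.2705, 0.2463]
tool_rot: [-0.002, 0.029, 1.0, -0.001]
contact_force: [1.2, -0.2, -1.4]
gripper_width: 0.69
grasp_force: 65.7
```

```bash
python3 -c "
from h import *
for c in('top','side'):
  d=snap(c,c+'1.png');p=comp(c,(.569,.27),.235,.283,r=.08,d=d);print(c,rect(p),np.percentile(p[:,2],[1,50,90,99]))
  for n in('tray1','tray1_wide','base','base_wide'):print(n,[(round(r['p'],2),np.round(r['at'],3).tolist()) for r in place_of(c,n) if abs(r['at'][1]-.27)<.09])
print(cur()[0])
plan((.569,.27,.11,86.3))"
```

```text
top (0.5380987548828124, 0.251409423828125, 56.40765380859375, 32.03969192504883, -14.651473999023438) [0.24456151 0.26163534 0.27593878 0.28069586]
tray1 [(0.74, [0.566, 0.267, 0.246])]
tray1_wide []
base [(0.95, [0.571, 0.273, -0.003])]
base_wide [(0.56, [0.614, 0.265, 0.06])]
side (0.5681513061523438, 0.26108212280273435, 111.5023422241211, 79.94290924072266, -5.5645599365234375) [0.2443148  0.26439996 0.27699411 0.28244145]
tray1 [(0.74, [0.57, 0.271, 0.244])]
tray1_wide []
base [(0.72, [0.569, 0.27, 0.002])]
base_wide [(0.9, [0.618, 0.265, 0.064]), (0.73, [0.566, 0.233, 0.036])]
[0.56896693 0.26859716 0.2490718 ]
[0.569 0.27  0.11 ] x1
    0.000 0.003 0.278 -0.000 -0.000 -0.001
```

View pics/side1.png

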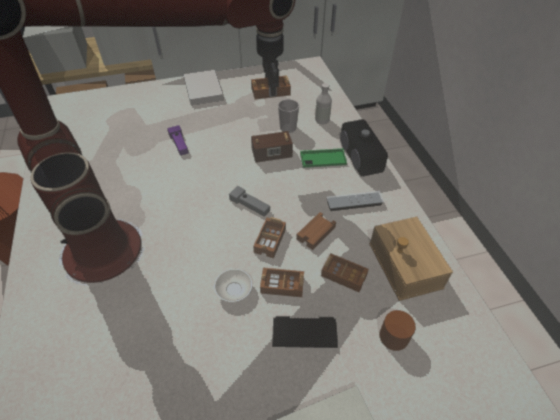

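The held tray (271,88) hangs level above the base (271,147). I'll lower it to just above the tabs and compare face extents in the side view.

jog_arm(motion="0 0 0.002 0.1 0 0 0; 0 0 0.002 0.2 0 0 0; 0 0 0.002 0.3 0 0 0; 0 0 0.002 0.33 0 0 0; 0 0 0.002 0.33 0 0 0")

```text
time: 7.82
tool_pos: [0.5687, 0.2702, 0.084]
tool_rot: [-0.001, 0.032, 0.999, -0.0]
contact_force: [0.9, 0.5, -0.4]
gripper_width: 0.688
grasp_force: 65.7
```

```bash
cat >> h.py <<'E'
B=(.569,.270,-3.7)
def edges(P,zlo,zhi,b=B):
    """extent along base x of points in z band near base, base frame, mm"""
    t=np.radians(b[2]);u=np.array([np.cos(t),np.sin(t)]);v=np.array([-u[1],u[0]])
    q=P[...,:2]-b[:2];x=q@u*1000;y=q@v*1000
    m=(abs(x)<85)&(y>-52)&(y<20)&(P[...,2]>zlo)&(P[...,2]<zhi)
    X=x[m];Y=y[m]; f=Y<np.percentile(Y,10)+6
    lo,hi=np.percentile(X[f],[1,99]); k=np.polyfit(X[f],Y[f],1)[0]
    return dict(mid=round((lo+hi)/2,1),len=round(hi-lo,1),face=round(np.median(Y[f]),1),slope=round(np.degrees(k),1))
def cmp(z,zb=(.02,.05)):
    d=grab_frame('side');P=world(d)*(d['range_z']>0)[...,None]
    print('base',edges(P,*zb),'held',edges(P,z+.006,z+.028));return d
E
python3 -c "
from h import *
p,R=cur();print(p,R.as_matrix().round(3));cmp(p[2]);cmp(p[2])
"
```

```text
[0.56870716 0.27017015 0.08400103] [[-0.998  0.064 -0.001]
 [ 0.064  0.998 -0.   ]
 [ 0.001 -0.001 -1.   ]]
base {'mid': np.float64(1.0), 'len': np.float64(126.9), 'face': np.float64(-36.7), 'slope': np.float64(0.4)} held {'mid': np.float64(1.0), 'len': np.float64(106.5), 'face': np.float64(-31.7), 'slope': np.float64(0.0)}
base {'mid': np.float64(0.7), 'len': np.float64(127.1), 'face': np.float64(-37.0), 'slope': np.float64(0.3)} held {'mid': np.float64(0.7), 'len': np.float64(106.0), 'face': np.float64(-31.4), 'slope': np.float64(-0.5)}
```

Aligned within 0.5 mm, so I'll lower it.

jog_arm(motion="0 0 0 0.012 0 0 0; 0 0 0 0.024 0 0 0; 0 0 0 0.036 0 0 0; 0 0 0 0.046 0 0 0; 0 0 0 0.046 0 0 0")

```text
time: 8.55
tool_pos: [0.569, 0.2707, 0.0617]
tool_rot: [0.0, 0.032, 0.999, 0.0]
contact_force: [-0.4, -0.3, 1.7]
gripper_width: 0.687
grasp_force: 66.3
```

```bash
python3 -c "
from h import *
p,R=cur();print(p,state()['contact_force']);cmp(.06);print(state()['contact_force'])
"
```

```text
[0.56900608 0.27070197 0.06170637] [-0.37099934 -0.34715968  1.73122973]
base {'mid': np.float64(1.0), 'len': np.float64(127.0), 'face': np.float64(-37.2), 'slope': np.float64(0.2)} held {'mid': np.float64(0.6), 'len': np.float64(107.8), 'face': np.float64(-30.7), 'slope': np.float64(0.5)}
[-1.38389999 -0.43399039  2.24790357]
```

jog_arm(motion="0 0 0 0.003 0 0 0; 100 0 0 0.003 0 0 0; 100 0 0 0.003 0 0 0; 100 0 0 0.003 0 0 0; 100 0 0 0.003 0 0 0")

```text
time: 9.22
tool_pos: [0.5686, 0.2705, 0.0595]
tool_rot: [-0.0, 0.032, 0.999, -0.0]
contact_force: [-0.4, 0.3, 0.7]
gripper_width: 1.003
grasp_force: 0.0
```

jog_arm(motion="100 0 0 -0.05 0 0 0; 100 0 0 -0.15 0 0 0; 100 0 0 -0.25 0 0 0; 100 0 0 -0.38 0 0 0; 100 0 0 -0.38 0 0 0")

```text
time: 9.85
tool_pos: [0.5718, 0.2717, 0.2578]
tool_rot: [0.006, 0.032, 0.999, 0.002]
contact_force: [-0.4, -0.5, -0.2]
gripper_width: 0.997
grasp_force: 0.0
```

```bash
python3 -c "
from h import *
d=cmp(.06);P=world(d)
T=grab_frame('top')
for n,a in dict(base=(.569,.27),B=(.466,-.095),C=(.459,-.2465),D=(.627,-.2625),cov=(.6015,-.1055),sc=(.441,.056)).items():
  p=comp('top',a,.08 if n=='base' else .012,.12,r=.085,d=T); print(n,np.round(rect(p),3),np.percentile(p[:,2],[50,90,99]).round(3))
plan((.4655,-.095,.12,145.7))"
```

```text
base {'mid': np.float64(0.8), 'len': np.float64(126.8), 'face': np.float64(-37.0), 'slope': np.float64(0.2)} held {'mid': np.float64(1.1), 'len': np.float64(107.5), 'face': np.float64(-29.6), 'slope': np.float64(-0.1)}
base [  0.57    0.272 110.802  61.716  -3.688] [0.09  0.094 0.102]
B [ 4.66000e-01 -9.40000e-02  1.09479e+02  6.12340e+01  5.55220e+01] [0.026 0.034 0.042]
C [  0.458  -0.246 111.38   61.156 -22.238] [0.026 0.034 0.041]
D [  0.627  -0.263 113.464  60.029 -43.283] [0.027 0.034 0.041]
cov [ 6.02000e-01 -1.05000e-01  1.10262e+02  6.13730e+01  3.33760e+01] [0.025 0.027 0.029]
sc [ 4.42000e-01  5.70000e-02  1.34628e+02  4.62650e+01 -5.11850e+01] [0.025 0.03  0.033]
[ 0.466 -0.095  0.12 ] x2
    0.081 -0.372 0.131 -0.000 0.001 -0.345
    0.254 -0.283 0.131 -0.000 0.001 -0.345
```

Tray A is seated, with its rim at 0.094 m in the same view that read 0.034 for 0.032. Next is tray B.

jog_arm(motion="100 0.081 -0.372 0.131 0 0 -0.345; 100 0.081 -0.372 0.131 0 0 -0.345; 100 0.081 -0.372 0.131 0 0 -0.345; 100 0.081 -0.372 0.131 0 0 -0.345; 100 0.081 -0.372 0.131 0 0 -0.345")

```text
time: 10.58
tool_pos: [0.5154, 0.0871, 0.1823]
tool_rot: [-0.002, -0.224, 0.975, 0.001]
contact_force: [0.0, -0.1, 0.2]
gripper_width: 0.997
grasp_force: 0.0
```

jog_arm(motion="100 0.254 -0.283 0.131 0 0 -0.345; 100 0.254 -0.283 0.131 0 0 -0.345; 100 0.254 -0.283 0.131 0 0 -0.345; 100 0.254 -0.283 0.131 0 0 -0.345; 100 0.254 -0.283 0.131 0 0 -0.345")

```text
time: 11.2
tool_pos: [0.4645, -0.0954, 0.1183]
tool_rot: [-0.0, -0.466, 0.885, 0.001]
contact_force: [0.6, 0.4, 0.2]
gripper_width: 1.002
grasp_force: 0.0
```

```bash
python3 -c "
from h import *
print(state()['joint_pos'].round(2),cur()[0])
plan((.4655,-.095,.001,145.7),(.4655,-.095,.27,145.7),(.5695,.271,.27,86.3),(.5695,.271,.117,86.3))"
```

```text
[-0.36 -0.22  2.06  0.    1.3  -2.9 ] [ 0.46445931 -0.0954395   0.11825705]
[ 0.466 -0.095  0.001] x1
    -0.002 -0.002 0.235 0.001 0.000 -0.002
[ 0.466 -0.095  0.27 ] x1
    0.000 0.000 -0.538 0.000 0.000 0.000
[0.57  0.271 0.27 ] x2
    -0.361 0.120 0.000 0.000 0.000 0.346
    -0.254 0.283 0.000 0.000 0.000 0.346
[0.57  0.271 0.117] x1
    0.000 0.000 0.306 0.000 0.000 0.000
```

jog_arm(motion="100 -0.002 -0.002 0.1 0 0 0; 100 -0.002 -0.002 0.2 0 0 0; 100 -0.002 -0.002 0.235 0 0 0; 100 -0.002 -0.002 0.235 0 0 0; 100 -0.002 -0.002 0.235 0 0 0")

```text
time: 11.82
tool_pos: [0.4679, -0.0952, 0.0036]
tool_rot: [0.001, -0.467, 0.884, -0.001]
contact_force: [0.4, -0.2, -0.1]
gripper_width: 1.004
grasp_force: 0.0
```

jog_arm(motion="0 0 0 0 0 0 0; 0 0 0 0 0 0 0; 0 0 0 0 0 0 0; 0 0 0 0 0 0 0; 0 0 0 0 0 0 0")

```text
time: 12.45
tool_pos: [0.4674, -0.0956, 0.0033]
tool_rot: [0.001, -0.467, 0.884, -0.001]
contact_force: [-0.1, 1.4, 6.1]
gripper_width: 0.693
grasp_force: 66.4
```

jog_arm(motion="0 0 0 -0.02 0 0 0; 0 0 0 -0.1 0 0 0; 0 0 0 -0.22 0 0 0; 0 0 0 -0.34 0 0 0; 0 0 0 -0.44 0 0 0")

```text
time: 13.08
tool_pos: [0.4656, -0.095, 0.2243]
tool_rot: [0.001, -0.467, 0.884, -0.001]
contact_force: [0.6, -0.2, -1.9]
gripper_width: 0.686
grasp_force: 65.7
```

jog_arm(motion="0 -0.07 0.024 -0.1 0 0 0.07; 0 -0.14 0.048 -0.1 0 0 0.14; 0 -0.22 0.072 -0.1 0 0 0.21; 0 -0.29 0.096 -0.1 0 0 0.28; 0 -0.361 0.12 -0.1 0 0 0.346")

```text
time: 13.7
tool_pos: [0.5178, 0.089, 0.2714]
tool_rot: [-0.0, -0.223, 0.975, -0.0]
contact_force: [-0.5, -0.1, -1.3]
gripper_width: 0.693
grasp_force: 65.7
```

jog_arm(motion="0 -0.05 0.057 0 0 0 0.07; 0 -0.1 0.113 0 0 0 0.14; 0 -0.15 0.17 0 0 0 0.21; 0 -0.2 0.226 0 0 0 0.28; 0 -0.254 0.283 0 0 0 0.346")

```text
time: 14.32
tool_pos: [0.5703, 0.2716, 0.2714]
tool_rot: [-0.0, 0.035, 0.999, -0.0]
contact_force: [0.6, -0.0, -1.5]
gripper_width: 0.692
grasp_force: 65.6
```

```bash
python3 -c "
from h import *
print(cur()[0])
plan((.5695,.271,.117,86.3))"
```

```text
[0.57026674 0.27156475 0.27135696]
[0.57  0.271 0.117] x1
    0.001 -0.001 0.309 -0.000 -0.000 -0.004
```

jog_arm(motion="0 0 0 0.1 0 0 -0.004; 0 0 0 0.2 0 0 -0.004; 0 0 0 0.306 0 0 -0.004; 0 0 0 0.306 0 0 -0.004; 0 0 0 0.306 0 0 -0.004")

```text
time: 14.95
tool_pos: [0.5715, 0.2709, 0.1206]
tool_rot: [0.001, 0.03, 1.0, 0.0]
contact_force: [0.7, 0.1, -0.4]
gripper_width: 0.691
grasp_force: 65.6
```

```bash
python3 -c "
from h import *
p,R=cur();print(p,R.as_matrix().round(3)[0]);cmp(p[2]-.003);cmp(p[2]-.003)
"
```

```text
[0.57154827 0.2708858  0.12063115] [-0.998  0.061  0.003]
base {'mid': np.float64(0.6), 'len': np.float64(127.1), 'face': np.float64(-37.0), 'slope': np.float64(0.2)} held {'mid': np.float64(-0.1), 'len': np.float64(107.1), 'face': np.float64(-30.2), 'slope': np.float64(-0.7)}
base {'mid': np.float64(0.9), 'len': np.float64(127.7), 'face': np.float64(-36.9), 'slope': np.float64(0.6)} held {'mid': np.float64(1.3), 'len': np.float64(104.6), 'face': np.float64(-30.3), 'slope': np.float64(-0.5)}
```

jog_arm(motion="0 0 0 0.012 0 0 0; 0 0 0 0.024 0 0 0; 0 0 0 0.036 0 0 0; 0 0 0 0.046 0 0 0; 0 0 0 0.05 0 0 0")

```text
time: 15.68
tool_pos: [0.5706, 0.2707, 0.0953]
tool_rot: [-0.0, 0.03, 1.0, -0.0]
contact_force: [-9.4, -1.9, 14.7]
gripper_width: 0.688
grasp_force: 67.7
```

```bash
python3 -c "
from h import *
p,R=cur();print(p,state()['contact_force']);cmp(.092);print(state()['contact_force'],cur()[0])
"
```

```text
[0.57059256 0.27065202 0.09529604] [-9.39492309 -1.87155216 14.68136559]
base {'mid': np.float64(0.8), 'len': np.float64(127.4), 'face': np.float64(-36.5), 'slope': np.float64(0.3)} held {'mid': np.float64(0.1), 'len': np.float64(108.1), 'face': np.float64(-31.0), 'slope': np.float64(0.0)}
[-4.57305017 -0.72307694  9.16114802] [0.57065296 0.27069325 0.09532595]
```

jog_arm(motion="0 0.002 0 0 0 0 0; 0 0.002 0 0.002 0 0 0; 100 0.002 0 0.002 0 0 0; 100 0.002 0 0.002 0 0 0; 100 0.002 0 0.002 0 0 0")

```text
time: 16.35
tool_pos: [0.5692, 0.2706, 0.0918]
tool_rot: [-0.0, 0.03, 1.0, -0.0]
contact_force: [0.6, -0.6, -1.0]
gripper_width: 0.997
grasp_force: 0.0
```

jog_arm(motion="100 0 0 -0.02 0 0 0; 100 0 0 -0.12 0 0 0; 100 0 0 -0.24 0 0 0; 100 0 0 -0.34 0 0 0; 100 0 0 -0.34 0 0 0")

```text
time: 16.98
tool_pos: [0.5722, 0.2716, 0.2702]
tool_rot: [0.006, 0.03, 1.0, 0.002]
contact_force: [-0.8, 0.7, -0.3]
gripper_width: 1.002
grasp_force: 0.0
```

```bash
python3 -c "
from h import *
d=cmp(.06);d=cmp(.092)
T=grab_frame('top')
for n,a in dict(base=(.569,.27),C=(.459,-.2465),D=(.627,-.2625),cov=(.6015,-.1055),sc=(.441,.056)).items():
  p=comp('top',a,.11 if n=='base' else .012,.15,r=.085,d=T); print(n,np.round(rect(p),3),np.percentile(p[:,2],[50,90,99]).round(3))
plan((.4585,-.2465,.12,67.8))"
```

```text
base {'mid': np.float64(0.5), 'len': np.float64(125.5), 'face': np.float64(-37.3), 'slope': np.float64(0.3)} held {'mid': np.float64(-2.7), 'len': np.float64(107.1), 'face': np.float64(-30.9), 'slope': np.float64(-0.2)}
base {'mid': np.float64(0.5), 'len': np.float64(126.9), 'face': np.float64(-37.1), 'slope': np.float64(0.4)} held {'mid': np.float64(0.0), 'len': np.float64(108.7), 'face': np.float64(-29.0), 'slope': np.float64(0.2)}
base [  0.568   0.272 109.814  61.349  -3.332] [0.122 0.125 0.134]
C [  0.459  -0.246 110.937  60.926 -21.881] [0.028 0.034 0.042]
D [  0.627  -0.262 111.64   60.197 -43.434] [0.026 0.034 0.042]
cov [ 6.02000e-01 -1.05000e-01  1.09972e+02  6.10660e+01  3.33970e+01] [0.025 0.027 0.029]
sc [ 4.41000e-01  5.60000e-02  1.34336e+02  4.55810e+01 -5.17030e+01] [0.026 0.03  0.033]
[ 0.458 -0.246  0.12 ] x2
    0.079 -0.523 0.142 -0.000 -0.000 0.109
    -0.007 -0.529 0.142 -0.000 -0.000 0.109
```

B is seated, rim at 0.125 m. Next is tray C.

jog_arm(motion="100 0.079 -0.523 0.142 0 0 0.109; 100 0.079 -0.523 0.142 0 0 0.109; 100 0.079 -0.523 0.142 0 0 0.109; 100 0.079 -0.523 0.142 0 0 0.109; 100 0.079 -0.523 0.142 0 0 0.109")

```text
time: 17.75
tool_pos: [0.5113, 0.0098, 0.1873]
tool_rot: [-0.003, 0.113, 0.994, -0.0]
contact_force: [-0.4, 0.3, 0.0]
gripper_width: 1.003
grasp_force: 0.0
```

jog_arm(motion="100 -0.007 -0.529 0.142 0 0 0.109; 100 -0.007 -0.529 0.142 0 0 0.109; 100 -0.007 -0.529 0.142 0 0 0.109; 100 -0.007 -0.529 0.142 0 0 0.109; 100 -0.007 -0.529 0.142 0 0 0.109")

```text
time: 18.38
tool_pos: [0.4558, -0.248, 0.1167]
tool_rot: [-0.003, 0.194, 0.981, 0.001]
contact_force: [0.5, 0.1, 0.1]
gripper_width: 1.004
grasp_force: 0.0
```

```bash
python3 -c "
from h import *
print(state()['joint_pos'].round(2),cur()[0])
plan((.4585,-.2465,.0,67.8),(.4585,-.2465,.30,67.8),(.569,.271,.30,86.3),(.569,.271,.15,86.3))"
```

```text
[-0.64 -0.1   1.96 -0.    1.29 -1.82] [ 0.4558426  -0.24799819  0.11667509]
[ 0.458 -0.246  0.   ] x1
    -0.005 0.005 0.233 0.001 -0.004 -0.003
[ 0.458 -0.246  0.3  ] x1
    0.000 0.000 -0.600 0.000 0.000 0.000
[0.569 0.271 0.3  ] x2
    0.093 0.521 0.000 0.000 0.000 -0.108
    0.008 0.529 0.000 0.000 0.000 -0.108
[0.569 0.271 0.15 ] x1
    0.000 0.000 0.300 0.000 0.000 0.000
```

```bash
sed -i 's/^def cur():/def cur():\n    grab_frame("top");grab_frame("top")/' h.py; python3 -c "
from h import *
print(cur()[0])
plan((.4585,-.2465,.0,67.8))"
```

```text
[ 0.45624337 -0.24743937  0.11698102]
[ 0.458 -0.246  0.   ] x1
    -0.003 -0.001 0.237 0.001 -0.002 -0.001
```

jog_arm(motion="100 -0.003 0 0.1 0 0 0; 100 -0.003 0 0.2 0 0 0; 100 -0.003 0 0.238 0 0 0; 100 -0.003 0 0.238 0 0 0; 100 -0.003 0 0.238 0 0 0")

```text
time: 19.2
tool_pos: [0.4618, -0.2479, 0.0035]
tool_rot: [0.002, 0.192, 0.981, -0.001]
contact_force: [-0.3, -0.9, -0.4]
gripper_width: 1.003
grasp_force: 0.0
```

jog_arm(motion="0 0 0 0 0 0 0; 0 0 0 0 0 0 0; 0 0 0 0 0 0 0; 0 0 0 0 0 0 0; 0 0 0 0 0 0 0")

```text
time: 19.82
tool_pos: [0.4616, -0.2483, 0.0035]
tool_rot: [0.002, 0.193, 0.981, -0.001]
contact_force: [-0.7, 0.5, 4.8]
gripper_width: 0.691
grasp_force: 66.5
```

jog_arm(motion="0 0 0 -0.02 0 0 0; 0 0 0 -0.1 0 0 0; 0 0 0 -0.22 0 0 0; 0 0 0 -0.34 0 0 0; 0 0 0 -0.46 0 0 0")

```text
time: 20.45
tool_pos: [0.4596, -0.2468, 0.2335]
tool_rot: [0.0, 0.193, 0.981, -0.0]
contact_force: [-0.1, -0.8, -0.9]
gripper_width: 0.69
grasp_force: 65.7
```

jog_arm(motion="0 0.01 0.1 -0.14 0 0 -0.02; 0 0.03 0.2 -0.14 0 0 -0.04; 0 0.05 0.31 -0.14 0 0 -0.06; 0 0.07 0.42 -0.14 0 0 -0.08; 0 0.093 0.521 -0.14 0 0 -0.108")

```text
time: 21.08
tool_pos: [0.5153, 0.0135, 0.3017]
tool_rot: [0.0, 0.112, 0.994, 0.0]
contact_force: [0.3, -0.4, -1.0]
gripper_width: 0.691
grasp_force: 65.6
```

jog_arm(motion="0 0.001 0.11 0 0 0 -0.02; 0 0.002 0.22 0 0 0 -0.04; 0 0.004 0.33 0 0 0 -0.06; 0 0.006 0.44 0 0 0 -0.08; 0 0.008 0.529 0 0 0 -0.108")

```text
time: 21.7
tool_pos: [0.5705, 0.2723, 0.3014]
tool_rot: [-0.0, 0.031, 1.0, -0.0]
contact_force: [1.3, 0.6, -1.6]
gripper_width: 0.691
grasp_force: 65.6
```

```bash
python3 -c "
from h import *
print(cur()[0])
plan((.569,.271,.15,86.3))"
```

```text
[0.57029327 0.27378894 0.30070882]
[0.569 0.271 0.15 ] x1
    0.003 0.001 0.302 -0.001 -0.001 0.001
```

jog_arm(motion="0 -0.003 -0.002 0.1 0 0 0; 0 -0.003 -0.002 0.2 0 0 0; 0 -0.003 -0.002 0.296 0 0 0; 0 -0.003 -0.002 0.296 0 0 0; 0 -0.003 -0.002 0.296 0 0 0")

```text
time: 22.52
tool_pos: [0.5735, 0.2687, 0.1558]
tool_rot: [0.001, 0.032, 0.999, 0.0]
contact_force: [-0.7, -0.1, 0.5]
gripper_width: 0.69
grasp_force: 65.6
```

```bash
python3 -c "
from h import *
p,R=cur();print(p,R.as_matrix().round(3)[0]);cmp(p[2]-.003,(.095,.12));cmp(p[2]-.003,(.095,.12));cmp(p[2]-.003)
"
```

```text
[0.57434985 0.26936434 0.15725496] [-0.998  0.064  0.006]
base {'mid': np.float64(0.1), 'len': np.float64(108.9), 'face': np.float64(-29.3), 'slope': np.float64(-0.1)} held {'mid': np.float64(3.4), 'len': np.float64(105.4), 'face': np.float64(-31.4), 'slope': np.float64(-0.6)}
base {'mid': np.float64(-0.1), 'len': np.float64(108.6), 'face': np.float64(-28.8), 'slope': np.float64(-0.2)} held {'mid': np.float64(3.5), 'len': np.float64(105.3), 'face': np.float64(-31.7), 'slope': np.float64(-0.6)}
base {'mid': np.float64(0.5), 'len': np.float64(127.3), 'face': np.float64(-37.2), 'slope': np.float64(0.0)} held {'mid': np.float64(1.8), 'len': np.float64(106.9), 'face': np.float64(-32.1), 'slope': np.float64(-1.1)}
```

jog_arm(motion="0 0.006 0.004 0 0 0 0; 0 0.006 0.004 0 0 0 0; 0 0.006 0.004 0.008 0 0 0; 0 0.006 0.004 0.008 0 0 0; 0 0.006 0.004 0.008 0 0 0")

```text
time: 23.4
tool_pos: [0.5694, 0.2713, 0.1491]
tool_rot: [-0.0, 0.032, 0.999, -0.0]
contact_force: [-0.4, 0.3, -0.8]
gripper_width: 0.691
grasp_force: 65.6
```

```bash
python3 -c "
from h import *
p,R=cur();print(p,R.as_matrix().round(3)[0]);cmp(p[2]-.003,(.095,.12));cmp(p[2]-.003,(.095,.12))
"
```

```text
[0.56954745 0.27134162 0.14930523] [-0.998  0.064  0.   ]
base {'mid': np.float64(-0.0), 'len': np.float64(108.8), 'face': np.float64(-28.9), 'slope': np.float64(0.6)} held {'mid': np.float64(-2.1), 'len': np.float64(107.2), 'face': np.float64(-30.3), 'slope': np.float64(-0.6)}
base {'mid': np.float64(0.2), 'len': np.float64(109.3), 'face': np.float64(-29.3), 'slope': np.float64(0.1)} held {'mid': np.float64(-1.3), 'len': np.float64(108.4), 'face': np.float64(-29.6), 'slope': np.float64(-0.4)}
```

jog_arm(motion="0 -0.003 0 0.01 0 0 0; 0 -0.003 0 0.02 0 0 0; 0 -0.003 0 0.03 0 0 0; 0 -0.003 0 0.04 0 0 0; 0 -0.003 0 0.044 0 0 0")

```text
time: 24.22
tool_pos: [0.5709, 0.2712, 0.1275]
tool_rot: [-0.0, 0.032, 0.999, -0.0]
contact_force: [-3.9, -1.2, 7.7]
gripper_width: 0.691
grasp_force: 66.6
```

```bash
python3 -c "
from h import *
p,R=cur();print(p,state()['contact_force']);cmp(.124,(.095,.12))
"
```

```text
[0.57116958 0.27132228 0.12760871] [-0.3740526   0.94042062 -0.28540077]
base {'mid': np.float64(-0.1), 'len': np.float64(108.9), 'face': np.float64(-29.4), 'slope': np.float64(0.0)} held {'mid': np.float64(-0.0), 'len': np.float64(107.6), 'face': np.float64(-30.0), 'slope': np.float64(-0.3)}
```

jog_arm(motion="0 0 0 0.003 0 0 0; 100 0 0 0.002 0 0 0; 100 0 0 0.002 0 0 0; 100 0 0 0.002 0 0 0; 100 0 0 0.002 0 0 0")

```text
time: 25.0
tool_pos: [0.5709, 0.2712, 0.1261]
tool_rot: [-0.0, 0.032, 0.999, -0.0]
contact_force: [0.2, 0.2, 0.7]
gripper_width: 1.001
grasp_force: 0.0
```

jog_arm(motion="100 0 0 -0.02 0 0 0; 100 0 0 -0.12 0 0 0; 100 0 0 -0.24 0 0 0; 100 0 0 -0.32 0 0 0; 100 0 0 -0.32 0 0 0")

```text
time: 25.62
tool_pos: [0.5731, 0.272, 0.2932]
tool_rot: [0.005, 0.032, 0.999, 0.002]
contact_force: [0.0, 0.6, -0.7]
gripper_width: 1.0
grasp_force: 0.0
```

```bash
python3 -c "
from h import *
d=cmp(.124,(.095,.12))
T=grab_frame('top')
for n,a in dict(base=(.569,.27),D=(.627,-.2625),cov=(.6015,-.1055),sc=(.441,.056)).items():
  p=comp('top',a,.14 if n=='base' else .012,.18,r=.085,d=T); print(n,np.round(rect(p),3),np.percentile(p[:,2],[50,90,99]).round(3))
plan((.627,-.2625,.1,46.8))"
```

```text
base {'mid': np.float64(0.1), 'len': np.float64(109.1), 'face': np.float64(-29.2), 'slope': np.float64(-0.2)} held {'mid': np.float64(-0.1), 'len': np.float64(107.0), 'face': np.float64(-28.4), 'slope': np.float64(0.2)}
base [  0.568   0.273 110.744  61.561  -4.145] [0.153 0.157 0.164]
D [  0.627  -0.262 112.175  60.277 -43.337] [0.026 0.034 0.042]
cov [ 6.02000e-01 -1.05000e-01  1.10527e+02  6.16320e+01  3.31960e+01] [0.024 0.027 0.03 ]
sc [ 4.41000e-01  5.60000e-02  1.34673e+02  4.61180e+01 -5.21470e+01] [0.025 0.03  0.032]
[ 0.627 -0.262  0.1  ] x2
    -0.091 -0.529 0.185 -0.001 -0.001 0.230
    -0.264 -0.467 0.184 -0.001 -0.001 0.230
```

C is seated, rim at 0.157 m. Next is tray D.

jog_arm(motion="100 -0.091 -0.529 0.185 0 0 0.23; 100 -0.091 -0.529 0.185 0 0 0.23; 100 -0.091 -0.529 0.185 0 0 0.23; 100 -0.091 -0.529 0.185 0 0 0.23; 100 -0.091 -0.529 0.185 0 0 0.23")

```text
time: 26.45
tool_pos: [0.5978, 0.0018, 0.1901]
tool_rot: [-0.003, 0.204, 0.979, -0.0]
contact_force: [0.1, 0.1, 0.6]
gripper_width: 1.0
grasp_force: 0.0
```

jog_arm(motion="100 -0.264 -0.467 0.185 0 0 0.23; 100 -0.264 -0.467 0.185 0 0 0.23; 100 -0.264 -0.467 0.185 0 0 0.23; 100 -0.264 -0.467 0.185 0 0 0.23; 100 -0.264 -0.467 0.185 0 0 0.23")

```text
time: 27.08
tool_pos: [0.6257, -0.2644, 0.0974]
tool_rot: [-0.003, 0.369, 0.929, 0.0]
contact_force: [0.4, 0.3, 0.6]
gripper_width: 0.998
grasp_force: 0.0
```

jog_arm(motion="100 0 0 0 0 0 0; 100 0 0 0 0 0 0; 100 0 0 0 0 0 0; 100 0 0 0 0 0 0; 100 0 0 0 0 0 0")

```text
time: 27.7
tool_pos: [0.6281, -0.2617, 0.1018]
tool_rot: [0.0, 0.368, 0.93, -0.0]
contact_force: [-0.4, -0.0, -0.4]
gripper_width: 1.001
grasp_force: 0.0
```

```bash
python3 -c "
from h import *
print(state()['joint_pos'].round(2),cur()[0])
T=grab_frame('top')
print(rect(comp('top',(.627,-.2625),.012,.05,d=grab_frame('side'))))
plan((.627,-.2625,.0,46.8),(.627,-.2625,.33,46.8),(.569,.271,.33,-93.7))"
```

```text
[-0.5   0.28  1.58  0.    1.28 -1.32] [ 0.6279679  -0.26200067  0.10160007]
(0.6265320434570313, -0.26513919067382813, 110.22193145751953, 63.728946685791016, -43.436851501464844)
[ 0.627 -0.262  0.   ] x1
    0.001 -0.001 0.203 0.000 0.000 0.000
[ 0.627 -0.262  0.33 ] x2
    0.000 0.000 -0.330 0.000 0.000 0.000
    0.000 0.000 -0.330 0.000 0.000 0.000
[0.569 0.271 0.33 ] x3
    0.272 0.233 0.000 0.000 0.000 0.545
    0.356 -0.039 0.000 0.000 0.000 0.545
    0.215 -0.286 0.000 0.000 0.000 0.545
```

jog_arm(motion="100 0.001 0 0.08 0 0 0; 100 0.001 0 0.16 0 0 0; 100 0.001 0 0.203 0 0 0; 100 0.001 0 0.203 0 0 0; 100 0.001 0 0.203 0 0 0")

```text
time: 28.62
tool_pos: [0.6287, -0.2627, 0.0017]
tool_rot: [0.001, 0.368, 0.93, -0.0]
contact_force: [0.6, -0.2, 0.3]
gripper_width: 0.998
grasp_force: 0.0
```

jog_arm(motion="0 0 0 0 0 0 0; 0 0 0 0 0 0 0; 0 0 0 0 0 0 0; 0 0 0 0 0 0 0; 0 0 0 0 0 0 0")

```text
time: 29.25
tool_pos: [0.6289, -0.2629, 0.0022]
tool_rot: [0.002, 0.368, 0.93, -0.0]
contact_force: [-0.2, -0.3, 6.8]
gripper_width: 0.689
grasp_force: 67.3
```

jog_arm(motion="0 0 0 -0.02 0 0 0; 0 0 0 -0.1 0 0 0; 0 0 0 -0.22 0 0 0; 0 0 0 -0.34 0 0 0; 0 0 0 -0.46 0 0 0")

```text
time: 29.88
tool_pos: [0.6267, -0.2615, 0.2313]
tool_rot: [-0.001, 0.368, 0.93, 0.0]
contact_force: [0.4, -0.0, -0.6]
gripper_width: 0.691
grasp_force: 66.5
```

jog_arm(motion="0 0.054 0.047 -0.1 0 0 0.109; 0 0.109 0.093 -0.2 0 0 0.218; 0 0.163 0.14 -0.2 0 0 0.327; 0 0.218 0.186 -0.2 0 0 0.436; 0 0.272 0.233 -0.2 0 0 0.545")

```text
time: 30.5
tool_pos: [0.6073, -0.0826, 0.3295]
tool_rot: [-0.0, 0.709, 0.705, -0.0]
contact_force: [-0.5, -0.1, -1.6]
gripper_width: 0.686
grasp_force: 66.5
```

jog_arm(motion="0 0.071 -0.008 0 0 0 0.109; 0 0.142 -0.016 0 0 0 0.218; 0 0.213 -0.024 0 0 0 0.327; 0 0.284 -0.032 0 0 0 0.436; 0 0.356 -0.039 0 0 0 0.545")

```text
time: 31.12
tool_pos: [0.5878, 0.0952, 0.3293]
tool_rot: [-0.0, 0.931, 0.365, -0.001]
contact_force: [0.3, -0.3, -1.6]
gripper_width: 0.691
grasp_force: 66.5
```

jog_arm(motion="0 0.043 -0.057 0 0 0 0.109; 0 0.086 -0.114 0 0 0 0.218; 0 0.129 -0.171 0 0 0 0.327; 0 0.172 -0.228 0 0 0 0.436; 0 0.215 -0.286 0 0 0 0.545")

```text
time: 31.75
tool_pos: [0.5685, 0.2729, 0.3293]
tool_rot: [0.0, 0.999, -0.035, -0.001]
contact_force: [1.1, 1.0, -1.2]
gripper_width: 0.695
grasp_force: 66.5
```

```bash
python3 -c "
from h import *
print(cur()[0])
plan((.569,.272,.185,-93.7))"
```

```text
[0.56791265 0.27469907 0.32900916]
[0.569 0.272 0.185] x1
    0.001 -0.000 0.289 0.001 0.001 0.002
```

jog_arm(motion="0 0.001 0.003 0.1 0 0 0; 0 0.001 0.003 0.2 0 0 0; 0 0.001 0.003 0.287 0 0 0; 0 0.001 0.003 0.287 0 0 0; 0 0.001 0.003 0.287 0 0 0")

```text
time: 32.58
tool_pos: [0.5709, 0.27, 0.1886]
tool_rot: [-0.0, 0.999, -0.033, 0.001]
contact_force: [0.9, 0.2, -1.0]
gripper_width: 0.695
grasp_force: 66.4
```

```bash
python3 -c "
from h import *
p,R=cur();print(p,R.as_matrix().round(3)[0]);cmp(p[2]-.002,(.128,.15));cmp(p[2]-.002,(.128,.15))
"
```

```text
[0.57152728 0.27058194 0.18996922] [ 0.998 -0.065  0.005]
base {'mid': np.float64(0.1), 'len': np.float64(108.0), 'face': np.float64(-28.6), 'slope': np.float64(0.5)} held {'mid': np.float64(2.2), 'len': np.float64(106.1), 'face': np.float64(-31.3), 'slope': np.float64(0.6)}
base {'mid': np.float64(0.0), 'len': np.float64(106.9), 'face': np.float64(-28.7), 'slope': np.float64(0.3)} held {'mid': np.float64(4.0), 'len': np.float64(102.4), 'face': np.float64(-31.4), 'slope': np.float64(-0.2)}
```

jog_arm(motion="0 -0.003 -0.003 0 0 0 0; 0 -0.003 -0.003 0.008 0 0 0; 0 -0.003 -0.003 0.008 0 0 0; 0 -0.003 -0.003 0.008 0 0 0; 0 -0.003 -0.003 0.008 0 0 0")

```text
time: 33.4
tool_pos: [0.5684, 0.272, 0.1823]
tool_rot: [0.0, 0.999, -0.032, -0.0]
contact_force: [-0.0, -0.6, -1.7]
gripper_width: 0.691
grasp_force: 66.5
```

```bash
python3 -c "
from h import *
p,R=cur();print(p,R.as_matrix().round(3)[0]);cmp(p[2]-.002,(.128,.15));cmp(p[2]-.002,(.128,.15))
"
```

```text
[0.56837813 0.27195246 0.18233214] [ 0.998 -0.065  0.   ]
base {'mid': np.float64(0.4), 'len': np.float64(107.3), 'face': np.float64(-28.6), 'slope': np.float64(0.3)} held {'mid': np.float64(-0.8), 'len': np.float64(106.8), 'face': np.float64(-30.2), 'slope': np.float64(0.2)}
base {'mid': np.float64(0.4), 'len': np.float64(107.5), 'face': np.float64(-28.6), 'slope': np.float64(0.2)} held {'mid': np.float64(0.4), 'len': np.float64(103.6), 'face': np.float64(-30.8), 'slope': np.float64(0.8)}
```

jog_arm(motion="0 0.001 -0.002 0.012 0 0 0; 0 0.001 -0.002 0.024 0 0 0; 0 0.001 -0.002 0.036 0 0 0; 0 0.001 -0.002 0.046 0 0 0; 0 0.001 -0.002 0.049 0 0 0")

```text
time: 34.22
tool_pos: [0.5689, 0.2729, 0.1581]
tool_rot: [0.0, 0.999, -0.032, -0.0]
contact_force: [-1.0, -0.6, 5.6]
gripper_width: 0.69
grasp_force: 67.1
```

```bash
python3 -c "
from h import *
p,R=cur();print(p,state()['contact_force']);cmp(.156,(.128,.15))
"
```

```text
[0.56891268 0.27290821 0.15817995] [-0.40323879 -0.15731224  1.326808  ]
base {'mid': np.float64(0.2), 'len': np.float64(107.4), 'face': np.float64(-28.5), 'slope': np.float64(0.4)} held {'mid': np.float64(0.6), 'len': np.float64(105.3), 'face': np.float64(-29.1), 'slope': np.float64(-0.5)}
```

jog_arm(motion="0 0 0 0.003 0 0 0; 100 0 0 0.002 0 0 0; 100 0 0 0.002 0 0 0; 100 0 0 0.002 0 0 0; 100 0 0 0.002 0 0 0")

```text
time: 35.0
tool_pos: [0.5689, 0.2729, 0.1566]
tool_rot: [0.0, 0.999, -0.032, -0.0]
contact_force: [-0.5, 0.3, -1.4]
gripper_width: 0.997
grasp_force: 0.0
```

jog_arm(motion="100 0 0 -0.02 0 0 0; 100 0 0 -0.12 0 0 0; 100 0 0 -0.24 0 0 0; 100 0 0 -0.3 0 0 0; 100 0 0 -0.3 0 0 0")

```text
time: 35.62
tool_pos: [0.5704, 0.2735, 0.3121]
tool_rot: [-0.001, 0.999, -0.032, 0.004]
contact_force: [-0.1, -0.1, -0.1]
gripper_width: 0.996
grasp_force: 0.0
```

```bash
python3 -c "
from h import *
d=cmp(.156,(.128,.15))
T=grab_frame('top')
for n,a in dict(base=(.569,.27),cov=(.6015,-.1055),sc=(.441,.056)).items():
  p=comp('top',a,.175 if n=='base' else .012,.21,r=.085,d=T); print(n,np.round(rect(p),3),np.percentile(p[:,2],[50,90,99]).round(3))
plan((.602,-.105,.1,-56.7))"
```

```text
base {'mid': np.float64(0.3), 'len': np.float64(107.4), 'face': np.float64(-28.9), 'slope': np.float64(0.6)} held {'mid': np.float64(0.8), 'len': np.float64(106.1), 'face': np.float64(-26.7), 'slope': np.float64(0.2)}
base [  0.569   0.275 109.937  61.596  -3.57 ] [0.186 0.189 0.196]
cov [ 6.02000e-01 -1.04000e-01  1.10901e+02  6.11450e+01  3.33520e+01] [0.025 0.027 0.029]
sc [ 4.42000e-01  5.70000e-02  1.34649e+02  4.60950e+01 -5.15610e+01] [0.026 0.029 0.032]
[ 0.602 -0.105  0.1  ] x2
    0.059 0.374 0.205 0.000 0.001 -0.215
    -0.063 0.374 0.205 0.000 0.001 -0.215
```

Tray D is seated, rim at 0.189 m. Next is the cover.

jog_arm(motion="100 0.059 0.374 0.205 0 0 -0.215; 100 0.059 0.374 0.205 0 0 -0.215; 100 0.059 0.374 0.205 0 0 -0.215; 100 0.059 0.374 0.205 0 0 -0.215; 100 0.059 0.374 0.205 0 0 -0.215")

```text
time: 36.45
tool_pos: [0.5844, 0.0828, 0.2005]
tool_rot: [-0.0, 0.992, 0.127, -0.003]
contact_force: [0.1, 0.5, -1.0]
gripper_width: 0.997
grasp_force: 0.0
```

jog_arm(motion="100 -0.063 0.374 0.205 0 0 -0.215; 100 -0.063 0.374 0.205 0 0 -0.215; 100 -0.063 0.374 0.205 0 0 -0.215; 100 -0.063 0.374 0.205 0 0 -0.215; 100 -0.063 0.374 0.205 0 0 -0.215")

```text
time: 37.08
tool_pos: [0.6026, -0.1046, 0.1]
tool_rot: [-0.001, 0.958, 0.285, -0.001]
contact_force: [-0.3, 0.4, 0.3]
gripper_width: 1.001
grasp_force: 0.0
```

jog_arm(motion="100 0 0 0 0 0 0; 100 0 0 0 0 0 0; 100 0 0 0 0 0 0; 100 0 0 0 0 0 0; 100 0 0 0 0 0 0")

```text
time: 37.7
tool_pos: [0.6035, -0.1042, 0.102]
tool_rot: [0.0, 0.958, 0.286, 0.0]
contact_force: [-0.5, -0.2, 1.2]
gripper_width: 0.993
grasp_force: 0.0
```

```bash
python3 -c "
from h import *
print(state()['joint_pos'].round(2),cur()[0])
print(rect(comp('side',(.602,-.105),.012,.05)))
plan((.602,-.105,-.001,-56.7),(.602,-.105,.35,-56.7),(.569,.274,.35,-93.7))"
```

```text
[-0.29  0.13  1.75  0.    1.26  0.7 ] [ 0.60344687 -0.10441057  0.10183485]
(0.6018199462890625, -0.10770748138427734, 112.67333984375, 61.80182647705078, 32.9630012512207)
[ 0.602 -0.105 -0.001] x1
    -0.003 -0.001 0.206 -0.000 0.000 -0.001
[ 0.602 -0.105  0.35 ] x2
    0.000 0.000 -0.351 0.000 0.000 0.000
    0.000 0.000 -0.351 0.000 0.000 0.000
[0.569 0.274 0.35 ] x2
    0.180 -0.335 0.000 0.000 0.000 0.215
    0.065 -0.375 0.000 0.000 0.000 0.215
```

jog_arm(motion="100 -0.003 0 0.08 0 0 0; 100 -0.003 0 0.16 0 0 0; 100 -0.003 0 0.206 0 0 0; 100 -0.003 0 0.206 0 0 0; 100 -0.003 0 0.206 0 0 0")

```text
time: 38.58
tool_pos: [0.6031, -0.1056, 0.0001]
tool_rot: [0.001, 0.958, 0.286, 0.001]
contact_force: [0.7, -0.2, 0.1]
gripper_width: 0.997
grasp_force: 0.0
```

jog_arm(motion="0 0 0 0 0 0 0; 0 0 0 0 0 0 0; 0 0 0 0 0 0 0; 0 0 0 0 0 0 0; 0 0 0 0 0 0 0")

```text
time: 39.2
tool_pos: [0.6037, -0.1057, 0.0008]
tool_rot: [0.001, 0.958, 0.286, 0.001]
contact_force: [-0.7, -1.0, 5.6]
gripper_width: 0.688
grasp_force: 67.3
```

jog_arm(motion="0 0 0 -0.02 0 0 0; 0 0 0 -0.1 0 0 0; 0 0 0 -0.22 0 0 0; 0 0 0 -0.34 0 0 0; 0 0 0 -0.46 0 0 0")

```text
time: 39.83
tool_pos: [0.6014, -0.105, 0.2304]
tool_rot: [-0.0, 0.958, 0.286, -0.0]
contact_force: [2.0, 0.6, -2.0]
gripper_width: 0.69
grasp_force: 66.5
```

jog_arm(motion="0 0.036 -0.067 -0.12 0 0 0.043; 0 0.072 -0.134 -0.24 0 0 0.086; 0 0.108 -0.2 -0.24 0 0 0.129; 0 0.144 -0.268 -0.24 0 0 0.172; 0 0.18 -0.335 -0.24 0 0 0.215")

```text
time: 40.45
tool_pos: [0.5849, 0.0855, 0.3489]
tool_rot: [-0.0, 0.992, 0.128, -0.0]
contact_force: [-0.3, -0.6, -1.4]
gripper_width: 0.689
grasp_force: 66.5
```

jog_arm(motion="0 0.02 -0.1 0 0 0 0.05; 0 0.035 -0.2 0 0 0 0.11; 0 0.05 -0.3 0 0 0 0.16; 0 0.065 -0.375 0 0 0 0.215; 0 0.065 -0.375 0 0 0 0.215")

```text
time: 41.08
tool_pos: [0.5681, 0.276, 0.348]
tool_rot: [0.0, 1.0, -0.03, -0.001]
contact_force: [0.4, -0.4, -1.3]
gripper_width: 0.69
grasp_force: 66.5
```

```bash
python3 -c "
from h import *
print(cur()[0])
plan((.569,.274,.215,-93.7))"
```

```text
[0.56882094 0.27365917 0.34829504]
[0.569 0.274 0.215] x1
    -0.001 -0.003 0.267 0.000 0.000 -0.001
```

jog_arm(motion="0 0 0 0.1 0 0 0; 0 0 0 0.2 0 0 0; 0 0 0 0.267 0 0 0; 0 0 0 0.267 0 0 0; 0 0 0 0.267 0 0 0")

```text
time: 41.9
tool_pos: [0.5704, 0.2734, 0.2175]
tool_rot: [-0.0, 0.999, -0.033, 0.001]
contact_force: [0.4, 0.6, -1.7]
gripper_width: 0.688
grasp_force: 66.4
```

jog_arm(motion="0 0 0 0 0 0 0; 0 0 0 0 0 0 0; 0 0 0 0 0 0 0; 0 0 0 0 0 0 0; 0 0 0 0 0 0 0")

```text
time: 42.52
tool_pos: [0.5692, 0.2738, 0.2152]
tool_rot: [0.0, 0.999, -0.032, -0.0]
contact_force: [0.3, 1.0, -1.9]
gripper_width: 0.687
grasp_force: 66.4
```

```bash
python3 -c "
from h import *
p,R=cur();print(p,R.as_matrix().round(3)[0]);cmp(p[2]-.002,(.16,.182));cmp(p[2]-.002,(.16,.182))
"
```

```text
[0.5692056  0.27375596 0.21518454] [ 0.998 -0.065 -0.   ]
base {'mid': np.float64(0.8), 'len': np.float64(106.1), 'face': np.float64(-27.3), 'slope': np.float64(-0.1)} held {'mid': np.float64(-1.6), 'len': np.float64(108.4), 'face': np.float64(-27.5), 'slope': np.float64(-0.3)}
base {'mid': np.float64(0.7), 'len': np.float64(105.4), 'face': np.float64(-27.4), 'slope': np.float64(-0.1)} held {'mid': np.float64(-1.5), 'len': np.float64(108.2), 'face': np.float64(-27.2), 'slope': np.float64(-0.2)}
```

jog_arm(motion="0 0.004 0 0.012 0 0 0; 0 0.004 0 0.024 0 0 0; 0 0.004 0 0.036 0 0 0; 0 0.004 0 0.046 0 0 0; 0 0.004 0 0.052 0 0 0")

```text
time: 43.35
tool_pos: [0.571, 0.2735, 0.1888]
tool_rot: [0.0, 0.999, -0.032, -0.0]
contact_force: [-3.0, -2.8, 12.2]
gripper_width: 0.687
grasp_force: 68.4
```

```bash
python3 -c "
from h import *
p,R=cur();print(p,state()['contact_force']);cmp(.187,(.16,.182))
"
```

```text
[0.5712891  0.27364556 0.18932081] [ 0.13472667  0.21147927 -1.92868941]
base {'mid': np.float64(0.8), 'len': np.float64(105.7), 'face': np.float64(-27.5), 'slope': np.float64(-0.4)} held {'mid': np.float64(-0.2), 'len': np.float64(106.7), 'face': np.float64(-27.3), 'slope': np.float64(-0.4)}
```

jog_arm(motion="0 0 0 0.004 0 0 0; 0 0 0 0.004 0 0 0; 100 0 0 0.002 0 0 0; 100 0 0 0.002 0 0 0; 100 0 0 0.002 0 0 0")

```text
time: 44.12
tool_pos: [0.5712, 0.2736, 0.188]
tool_rot: [0.0, 0.999, -0.032, -0.0]
contact_force: [0.2, -0.1, 0.4]
gripper_width: 1.002
grasp_force: 0.0
```

jog_arm(motion="100 0 0 -0.02 0 0 0; 100 0 0 -0.08 0 0 0; 100 0 0 -0.16 0 0 0; 100 0 0 -0.24 0 0 0; 100 0 0 -0.24 0 0 0")

```text
time: 44.75
tool_pos: [0.5731, 0.2743, 0.3145]
tool_rot: [-0.002, 0.999, -0.032, 0.005]
contact_force: [-0.1, 0.4, 0.3]
gripper_width: 1.001
grasp_force: 0.0
```

```bash
python3 -c "
from h import *
cur();d=snap('side','s2.png');cmp(.187,(.16,.182))
T=grab_frame('top')
for n,a in dict(base=(.569,.27),sc=(.441,.056),purp=(.26,.41),crad=(.4745,-.39)).items():
  p=comp('top',a,.2 if n=='base' else .004 if n=='crad' else .014,.25,r=.09,d=T); print(n,np.round(rect(p),3),np.percentile(p[:,2],[50,90,99]).round(3))
im=cv2.resize(d['color'][60:260,180:380,::-1],None,fx=3,fy=3,interpolation=cv2.INTER_CUBIC);cv2.imwrite('pics/c3.png',im)
print(state()['joint_pos'])
"
```

```text
base {'mid': np.float64(0.5), 'len': np.float64(105.6), 'face': np.float64(-27.0), 'slope': np.float64(-0.2)} held {'mid': np.float64(-0.0), 'len': np.float64(106.5), 'face': np.float64(-26.2), 'slope': np.float64(0.1)}
base [  0.57    0.275 109.578  60.662  -3.518] [0.213 0.215 0.217]
sc [ 4.41000e-01  5.70000e-02  1.34055e+02  4.62200e+01 -5.11270e+01] [0.025 0.029 0.032]Traceback (most recent call last):
  File "<string>", line 6, in <module>
    p=comp('top',a,.2 if n=='base' else .004 if n=='crad' else .014,.25,r=.09,d=T); print(n,np.round(rect(p),3),np.percentile(p[:,2],[50,90,99]).round(3))
                                                                                                     ~~~~^^^
  File "h.py", line 16, in rect
    (cx,cy),(w,h),a=cv2.minAreaRect((p[:,:2]*1000).astype(np.float32))
                                     ~^^^^^^
TypeError: 'NoneType' object is not subscriptable
```

The cover top is at 0.215 m, against 0.214 expected, so it is seated; the script stopped on the purple item, which I don't need. Now I'll re-measure the cradle and the label, then plan the scanner grasp.

```bash
python3 -c "
from h import *
print(cur()[0],state()['joint_pos'].round(2))
for c in('top','side'):
  d=grab_frame(c)
  p=comp(c,(.4745,-.39),.004,.03,r=.1,d=d);print(c,'crad',np.round(rect(p),3),'rails',np.round(rect(p[p[:,2]>.014]),3),np.percentile(p[:,2],[10,50,95]).round(3))
  p=comp(c,(.441,.057),.014,.05,r=.09,d=d);R=rect(p);print('scan',np.round(R,3))
  t=np.radians(R[4]+180);u=np.array([np.cos(t),np.sin(t)]);v=np.array([-u[1],u[0]]);q=p[:,:2]-R[:2];X=q@u;Y=q@v;m=(X<.025)&(X>-.06)
  print(' handle slope deg',np.degrees(np.polyfit(X[m],Y[m],1)[0]).round(2),'mean y',Y[m].mean(),np.percentile(Y[m],[2,98]))
  for n in('label','scan_window','scanner','cradle'):print(n,[(round(r['p'],2),np.round(r['at'],3).tolist()) for r in place_of(c,n)])
plan((.441,.057,.12,38.7),(.441,.057,.002,38.7))
"
```

```text
[0.57069223 0.27341028 0.30644022] [ 0.33  0.04  1.5  -0.    1.6   1.96]
top crad [  0.474  -0.391 157.692  77.586 -15.737] rails [  0.473  -0.389 147.907  69.498 -17.169] [0.005 0.007 0.018]
scan [ 4.42000e-01  5.70000e-02  1.34595e+02  4.65090e+01 -5.16180e+01]
 handle slope deg 0.92 mean y 0.00022929461819931499 [-0.01596449  0.01522732]
label [(0.73, [0.567, 0.23, 0.035])]
scan_window []
scanner [(0.96, [0.445, 0.053, 0.003]), (0.54, [0.562, 0.268, 0.062])]
cradle [(0.8, [0.472, -0.392, -0.002])]
side crad [  0.474  -0.393 156.189  73.705 -16.498] rails [  0.476  -0.393 149.444  70.362 -17.522] [0.005 0.007 0.018]
scan [ 4.43000e-01  5.50000e-02  1.34275e+02  4.67210e+01 -4.87890e+01]
 handle slope deg -1.73 mean y 0.004894942641477086 [-0.01310444  0.01905156]
label [(0.88, [0.564, 0.23, 0.041])]
scan_window [(0.71, [0.402, 0.108, 0.021]), (0.64, [0.254, 0.472, 0.016]), (0.26, [0.438, 0.054, 0.001])]
scanner [(0.97, [0.439, 0.054, -0.001]), (0.8, [0.261, 0.41, 0.002]), (0.23, [0.616, 0.274, 0.154])]
cradle [(0.63, [0.475, -0.394, 0.001])]
[0.441 0.057 0.12 ] x3
    -0.077 0.150 0.126 0.000 -0.000 -0.514
    -0.160 0.054 0.126 0.000 -0.000 -0.514
    -0.152 -0.073 0.126 0.000 -0.000 -0.514
[0.441 0.057 0.002] x1
    0.000 0.000 0.236 0.000 0.000 0.000
```

jog_arm(motion="100 -0.077 0.15 0.126 0 0 -0.514; 100 -0.077 0.15 0.126 0 0 -0.514; 100 -0.077 0.15 0.126 0 0 -0.514; 100 -0.077 0.15 0.126 0 0 -0.514; 100 -0.077 0.15 0.126 0 0 -0.514")

```text
time: 46.32
tool_pos: [0.528, 0.2012, 0.2454]
tool_rot: [0.0, 0.938, 0.345, 0.0]
contact_force: [-0.9, -0.4, -0.3]
gripper_width: 1.002
grasp_force: 0.0
```

jog_arm(motion="100 -0.16 0.054 0.126 0 0 -0.514; 100 -0.16 0.054 0.126 0 0 -0.514; 100 -0.16 0.054 0.126 0 0 -0.514; 100 -0.16 0.054 0.126 0 0 -0.514; 100 -0.16 0.054 0.126 0 0 -0.514")

```text
time: 46.95
tool_pos: [0.4848, 0.1288, 0.1825]
tool_rot: [0.0, 0.74, 0.672, 0.0]
contact_force: [-0.6, 0.1, 0.3]
gripper_width: 1.002
grasp_force: 0.0
```

jog_arm(motion="100 -0.152 -0.073 0.126 0 0 -0.514; 100 -0.152 -0.073 0.126 0 0 -0.514; 100 -0.152 -0.073 0.126 0 0 -0.514; 100 -0.152 -0.073 0.126 0 0 -0.514; 100 -0.152 -0.073 0.126 0 0 -0.514")

```text
time: 47.58
tool_pos: [0.4414, 0.0566, 0.1196]
tool_rot: [0.0, 0.434, 0.901, 0.0]
contact_force: [0.4, 0.1, 0.6]
gripper_width: 1.003
grasp_force: 0.0
```

jog_arm(motion="100 0 0 0 0 0 0; 100 0 0 0 0 0 0; 100 0 0 0 0 0 0; 100 0 0 0 0 0 0; 100 0 0 0 0 0 0")

```text
time: 48.2
tool_pos: [0.4412, 0.0566, 0.1193]
tool_rot: [-0.0, 0.432, 0.902, -0.0]
contact_force: [0.7, -0.1, -0.5]
gripper_width: 0.998
grasp_force: 0.0
```

```bash
python3 -c "
from h import *
print(cur()[0])
p=comp('side',(.441,.057),.014,.05,r=.09);print(np.round(rect(p),3))
plan((.4415,.0565,.002,39.4))
"
```

```text
[0.44118893 0.05651694 0.11927366]
[ 4.42000e-01  5.40000e-02  1.34592e+02  4.75220e+01 -4.78130e+01]
[0.442 0.056 0.002] x1
    -0.000 0.000 0.235 -0.000 0.000 -0.007
```

jog_arm(motion="100 0 0 0.1 0 0 -0.007; 100 0 0 0.2 0 0 -0.007; 100 0 0 0.235 0 0 -0.007; 100 0 0 0.235 0 0 -0.007; 100 0 0 0.235 0 0 -0.007")

```text
time: 49.08
tool_pos: [0.4423, 0.0565, 0.003]
tool_rot: [0.001, 0.427, 0.904, 0.0]
contact_force: [-0.3, 0.2, 0.6]
gripper_width: 1.004
grasp_force: 0.0
```

jog_arm(motion="0 0 0 0 0 0 0; 0 0 0 0 0 0 0; 0 0 0 0 0 0 0; 0 0 0 0 0 0 0; 0 0 0 0 0 0 0")

```text
time: 49.7
tool_pos: [0.4419, 0.0565, 0.0026]
tool_rot: [0.001, 0.427, 0.904, 0.0]
contact_force: [-0.6, 0.3, 5.5]
gripper_width: 0.359
grasp_force: 61.8
```

jog_arm(motion="0 0 0 0 0 0 0; 0 0 0 -0.02 0 0 0; 0 0 0 -0.08 0 0 0; 0 0 0 -0.15 0 0 0; 0 0 0 -0.15 0 0 0")

```text
time: 50.32
tool_pos: [0.4432, 0.0565, 0.0796]
tool_rot: [0.003, 0.427, 0.904, 0.001]
contact_force: [-0.1, -0.1, -1.8]
gripper_width: 0.358
grasp_force: 61.1
```

```bash
python3 -c "
from h import *
print(cur()[0],state()['gripper_width'],state()['contact_force'])
plan((.5552,.0673,.076,-3.7),(.5552,.0673,.028,-3.7))
"
```

```text
[0.44049432 0.05657407 0.07601137] 0.36028561235956047 [-0.12247997  0.77968799 -2.88419769]
[0.555 0.067 0.076] x1
    -0.130 0.192 -0.003 -0.002 -0.001 0.502
[0.555 0.067 0.028] x1
    0.000 0.000 0.096 0.000 0.000 0.000
```

jog_arm(motion="0 -0.026 0.038 0 0 0 0.1; 0 -0.052 0.077 0 0 0 0.2; 0 -0.078 0.115 0 0 0 0.3; 0 -0.104 0.154 0 0 0 0.4; 0 -0.13 0.192 0 0 0 0.502")

```text
time: 51.15
tool_pos: [0.556, 0.0674, 0.0744]
tool_rot: [-0.001, 0.731, 0.682, -0.001]
contact_force: [1.4, 0.3, -2.0]
gripper_width: 0.362
grasp_force: 60.9
```

jog_arm(motion="0 0 0 0.04 0 0 0; 0 0 0 0.08 0 0 0; 0 0 0 0.1 0 0 0; 0 0 0 0.1 0 0 0; 0 0 0 0.1 0 0 0")

```text
time: 51.78
tool_pos: [0.5569, 0.0673, 0.0273]
tool_rot: [0.0, 0.73, 0.684, 0.0]
contact_force: [0.5, 0.3, -1.8]
gripper_width: 0.36
grasp_force: 60.9
```

```bash
python3 -c "
from h import *
p,R=cur();print(p,R.as_matrix().round(3))
for c in('side','top'):
  d=snap(c,c+'3.png');P=world(d)*(d['range_z']>0)[...,None]
  for n in('label','scan_window','scanner'):print(c,n,[(round(r['p'],2),np.round(r['at'],3).tolist()) for r in place_of(c,n) if r['at'][0]>.4])
  u=np.array([.0645,.998]);v=np.array([-.998,.0645])
  q=P[...,:2]-p[:2];X=q@u;Y=q@v;z=P[...,2]
  m=(abs(Y)<.04)&(X>-.075)&(X<.09)&(z>.02)&(z<.065)
  print('x ext',np.percentile(X[m],[0.5,99.5]),'z',np.percentile(z[m],[2,50,95]).round(3))
  for lo,hi in((-.065,-.04),(-.03,.03),(.04,.064)):
    k=m&(X>lo)&(X<hi);k2=k
    if k.sum()>5: print(lo,np.percentile(Y[k],[3,97]).round(4),np.percentile(z[k],[90]).round(3),int(k.sum()))
"
```

```text
[0.55739745 0.06724428 0.02786304] [[ 0.065  0.998  0.002]
 [ 0.998 -0.065 -0.   ]
 [ 0.     0.002 -1.   ]]
side label [(0.65, [0.563, 0.231, 0.04]), (0.33, [0.569, 0.266, 0.001])]
side scan_window [(0.85, [0.563, 0.135, 0.044])]
side scanner [(0.29, [0.728, 0.19, -0.004])]
x ext [-0.07043889  0.05353411] z [0.029 0.049 0.056]
-0.065 [-0.0143  0.016 ] [0.052] 70
-0.03 [-0.0247  0.0259] [0.056] 202
0.04 [-0.0118  0.0231] [0.055] 10
top label [(0.92, [0.563, 0.233, 0.037])]
top scan_window [(0.65, [0.563, 0.132, 0.04])]
top scanner []
x ext [-0.06621796  0.06564883] z [0.029 0.049 0.054]
-0.065 [-0.0154  0.0164] [0.052] 88
0.04 [-0.0211 -0.0114] [0.056] 18
```

View pics/side3.png

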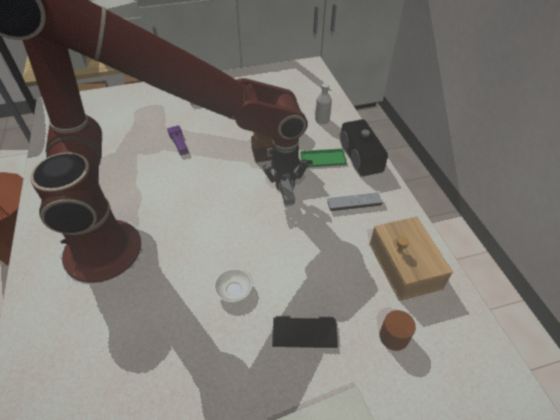

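The side view shows the scanner level in the gripper at (288,190), facing the label. I'll shift 2.5 mm sideways and 2 mm down, then hold for 2.5–3 s.

jog_arm(motion="0 0 -0.005 0.004 0 0 0; 0 0 -0.005 0.004 0 0 0; 0 0 -0.005 0.004 0 0 0; 0 0 -0.005 0.004 0 0 0; 0 0 -0.005 0.004 0 0 0")

```text
time: 52.9
tool_pos: [0.5542, 0.0675, 0.0249]
tool_rot: [0.0, 0.73, 0.684, 0.0]
contact_force: [-1.1, -0.1, -1.8]
gripper_width: 0.361
grasp_force: 60.9
```

jog_arm(motion="0 0 0 0 0 0 0; 0 0 0 0 0 0 0; 0 0 0 0 0 0 0; 0 0 0 0 0 0 0; 0 0 0 0 0 0 0")

```text
time: 53.52
tool_pos: [0.5542, 0.0674, 0.0248]
tool_rot: [-0.0, 0.73, 0.684, -0.0]
contact_force: [-0.2, 1.3, -1.5]
gripper_width: 0.36
grasp_force: 60.9
```

```bash
python3 -c "
from h import *
p,R=cur();print(p,R.as_matrix().round(3))
for c in('side','top'):
  grab_frame(c)
  for n in('label','scan_window'):print(c,n,[(round(r['p'],2),np.round(r['at'],3).tolist()) for r in place_of(c,n) if r['at'][0]>.4])
"
```

```text
[0.55412864 0.06744617 0.02477772] [[ 0.065  0.998 -0.   ]
 [ 0.998 -0.065 -0.   ]
 [-0.    -0.    -1.   ]]
side label [(0.54, [0.566, 0.23, 0.036])]
side scan_window [(0.65, [0.56, 0.135, 0.039])]
top label [(0.9, [0.564, 0.232, 0.038]), (0.32, [0.725, 0.193, -0.001])]
top scan_window [(0.64, [0.561, 0.134, 0.039]), (0.47, [0.569, 0.272, -0.001])]
```

jog_arm(motion="0 0 0 0 0 0 0; 0 0 0 0 0 0 0; 0 0 0 0 0 0 0; 0 0 0 0 0 0 0; 0 0 0 0 0 0 0")

```text
time: 54.55
tool_pos: [0.5542, 0.0674, 0.0248]
tool_rot: [-0.0, 0.73, 0.684, -0.0]
contact_force: [0.4, 0.7, -1.7]
gripper_width: 0.361
grasp_force: 60.9
```

jog_arm(motion="0 0 0 0 0 0 0; 0 0 0 0 0 0 0; 0 0 0 0 0 0 0; 0 0 0 0 0 0 0; 0 0 0 0 0 0 0")

```text
time: 55.18
tool_pos: [0.5542, 0.0674, 0.0248]
tool_rot: [0.0, 0.73, 0.684, 0.0]
contact_force: [0.5, 0.7, -1.3]
gripper_width: 0.355
grasp_force: 60.9
```

jog_arm(motion="0 0 0 0 0 0 0; 0 0 0 0 0 0 0; 0 0 0 0 0 0 0; 0 0 0 0 0 0 0; 0 0 0 0 0 0 0")

```text
time: 55.8
tool_pos: [0.5542, 0.0674, 0.0248]
tool_rot: [0.0, 0.73, 0.684, -0.0]
contact_force: [-0.3, 0.1, -2.5]
gripper_width: 0.36
grasp_force: 60.9
```

jog_arm(motion="0 0 0 0 0 0 0; 0 0 0 0 0 0 0; 0 0 0 0 0 0 0; 0 0 0 0 0 0 0; 0 0 0 0 0 0 0")

```text
time: 56.42
tool_pos: [0.5542, 0.0674, 0.0248]
tool_rot: [-0.0, 0.73, 0.684, -0.0]
contact_force: [0.1, -0.5, -2.2]
gripper_width: 0.361
grasp_force: 60.9
```

jog_arm(motion="0 0 0 0 0 0 0; 0 0 0 0 0 0 0; 0 0 0 0 0 0 0; 0 0 0 0 0 0 0; 0 0 0 0 0 0 0")

```text
time: 57.05
tool_pos: [0.5542, 0.0674, 0.0248]
tool_rot: [0.0, 0.73, 0.684, -0.0]
contact_force: [0.6, 0.1, -2.1]
gripper_width: 0.36
grasp_force: 60.9
```

jog_arm(motion="0 0 0 -0.04 0 0 0; 0 0 0 -0.12 0 0 0; 0 0 0 -0.2 0 0 0; 0 0 0 -0.2 0 0 0; 0 0 0 -0.2 0 0 0")

```text
time: 57.68
tool_pos: [0.5538, 0.0675, 0.1247]
tool_rot: [-0.0, 0.73, 0.684, -0.0]
contact_force: [0.1, -0.0, -3.1]
gripper_width: 0.357
grasp_force: 61.1
```

```bash
python3 -c "
from h import *
print(cur()[0],state()['gripper_width'])
plan((.4745,-.391,.1,73.2))
"
```

```text
[0.55279173 0.06743683 0.12289944] 0.35804912551068535
[ 0.474 -0.391  0.1  ] x2
    -0.463 -0.048 0.023 -0.001 -0.001 -0.448
    -0.332 -0.326 0.023 -0.001 -0.001 -0.448
```

jog_arm(motion="0 -0.093 -0.01 0 0 0 -0.09; 0 -0.185 -0.019 0 0 0 -0.18; 0 -0.278 -0.029 0.01 0 0 -0.27; 0 -0.37 -0.038 0.02 0 0 -0.36; 0 -0.463 -0.048 0.023 0 0 -0.448")

```text
time: 58.5
tool_pos: [0.5139, -0.163, 0.1117]
tool_rot: [-0.001, 0.461, 0.887, 0.0]
contact_force: [0.5, 0.5, -2.6]
gripper_width: 0.365
grasp_force: 60.9
```

jog_arm(motion="0 -0.066 -0.065 0 0 0 -0.09; 0 -0.133 -0.13 0 0 0 -0.18; 0 -0.2 -0.195 0.01 0 0 -0.27; 0 -0.266 -0.26 0.02 0 0 -0.36; 0 -0.332 -0.326 0.023 0 0 -0.448")

```text
time: 59.12
tool_pos: [0.4749, -0.392, 0.0999]
tool_rot: [-0.001, 0.143, 0.99, 0.001]
contact_force: [0.4, 0.1, -1.5]
gripper_width: 0.36
grasp_force: 60.9
```

jog_arm(motion="0 0 0 0 0 0 0; 0 0 0 0 0 0 0; 0 0 0 0 0 0 0; 0 0 0 0 0 0 0; 0 0 0 0 0 0 0")

```text
time: 59.75
tool_pos: [0.4762, -0.3908, 0.102]
tool_rot: [0.0, 0.145, 0.989, -0.0]
contact_force: [0.3, -1.0, -2.3]
gripper_width: 0.365
grasp_force: 60.9
```

```bash
python3 -c "
from h import *
p,R=cur();print(p,state()['gripper_width'])
for c in('top','side'):
  d=grab_frame(c)
  q=comp(c,(.4745,-.391),.004,.03,r=.1,d=d);print(c,'crad',np.round(rect(q),3))
  q=comp(c,(.4745,-.391),p[2]+.01,p[2]+.027,r=.085,d=d);print('scan',np.round(rect(q),3))
plan((.4745,-.391,.035,73.2))
"
```

```text
[ 0.47616018 -0.39100967  0.10194458] 0.35939387640896847
top crad [  0.491  -0.376 133.042  36.035 -16.394]
scan [  0.535  -0.391  24.018   8.88  -42.819]
side crad [  0.474  -0.394 156.469  70.816 -16.927]
scan [  0.438  -0.381  53.164  45.962 -15.667]
[ 0.474 -0.391  0.035] x1
    0.003 -0.000 0.134 -0.000 0.000 0.001
```

jog_arm(motion="0 0.003 0 0.06 0 0 0; 0 0.003 0 0.11 0 0 0; 0 0.003 0 0.134 0 0 0; 0 0.003 0 0.134 0 0 0; 0 0.003 0 0.134 0 0 0")

```text
time: 60.68
tool_pos: [0.4752, -0.3916, 0.0361]
tool_rot: [0.001, 0.145, 0.989, -0.001]
contact_force: [0.6, -0.5, -2.1]
gripper_width: 0.361
grasp_force: 60.9
```

```bash
python3 -c "
from h import *
p,R=cur();print(p,R.as_matrix().round(3)[2])
for c in('side','top'):
  d=grab_frame(c);P=world(d)*(d['range_z']>0)[...,None]
  t=np.radians(-16.8);u=np.array([np.cos(t),np.sin(t)]);v=np.array([-u[1],u[0]])
  q=P[...,:2]-[.4745,-.391];X=q@u;Y=q@v;z=P[...,2]
  m=(abs(X)<.09)&(abs(Y)<.045)&(z>p[2]+.012)&(z<p[2]+.032)
  for s in(-1,1):
    k=m&(X*s>.04); 
    if k.sum()>5:print(c,s,'x',np.percentile(X[k],[1,99]).round(4),'y',np.percentile(Y[k],[3,97]).round(4),k.sum())
  k=(abs(X)<.1)&(abs(Y)<.055)&(z>.004)&(z<.025);print(' crad x',np.percentile(X[k],[.5,99.5]).round(4),'y',np.percentile(Y[k],[1,99]).round(4))
"
```

```text
[ 0.47534147 -0.39171538  0.0363558 ] [-0.002 -0.001 -1.   ]
side -1 x [-0.0644 -0.0406] y [-0.0241  0.0202] 223
side 1 x [0.0406 0.0689] y [-0.0167  0.0142] 173
 crad x [-0.078   0.0777] y [-0.0383  0.0286]
top 1 x [0.0499 0.0677] y [0.0088 0.0181] 21
 crad x [-0.0499  0.0773] y [0.0101 0.0432]
```

jog_arm(motion="0 0.003 0 0.015 0 0 0; 0 0.003 0 0.03 0 0 0; 0 0.003 0 0.042 0 0 0; 0 0.003 0 0.05 0 0 0; 0 0.003 0 0.051 0 0 0")

```text
time: 61.5
tool_pos: [0.4731, -0.3905, 0.0106]
tool_rot: [-0.001, 0.145, 0.989, 0.0]
contact_force: [-4.5, 3.8, 8.6]
gripper_width: 0.368
grasp_force: 62.4
```

```bash
python3 -c "
from h import *
p,R=cur();print(p,state()['contact_force'])"
```

```text
[ 0.47308844 -0.3904998   0.01058082] [-4.25877618  2.50634243  8.71965375]
```

Resting on the plate. I'll release, retreat upward and check.

jog_arm(motion="60 0 0 0 0 0 0; 80 0 0 0 0 0 0; 80 0 0 0 0 0 0; 80 0 0 0 0 0 0; 80 0 0 0 0 0 0")

```text
time: 62.22
tool_pos: [0.4731, -0.3904, 0.0092]
tool_rot: [-0.0, 0.145, 0.989, 0.0]
contact_force: [-0.2, -0.5, 0.8]
gripper_width: 0.796
grasp_force: 0.0
```

jog_arm(motion="80 0 0 -0.02 0 0 0; 80 0 0 -0.08 0 0 0; 80 0 0 -0.2 0 0 0; 80 0 0 -0.32 0 0 0; 80 0 0 -0.44 0 0 0")

```text
time: 62.85
tool_pos: [0.473, -0.3903, 0.2322]
tool_rot: [0.0, 0.145, 0.989, -0.0]
contact_force: [0.5, -1.3, 0.0]
gripper_width: 0.799
grasp_force: 0.0
```

jog_arm(motion="80 0.08 0.1 -0.04 0 0 0; 80 0.16 0.2 -0.08 0 0 0; 80 0.24 0.3 -0.08 0 0 0; 80 0.3 0.36 -0.08 0 0 0; 80 0.3 0.36 -0.08 0 0 0")

```text
time: 63.48
tool_pos: [0.3804, -0.1728, 0.2703]
tool_rot: [0.001, 0.144, 0.99, -0.001]
contact_force: [-0.0, 0.3, 0.6]
gripper_width: 0.798
grasp_force: 0.0
```

```bash
python3 -c "
from h import *
print(cur()[0])
T=snap('top','t4.png');S=snap('side','s4.png')
for c,d in(('top',T),('side',S)):
  P=world(d)*(d['range_z']>0)[...,None]
  t=np.radians(-16.8);u=np.array([np.cos(t),np.sin(t)]);v=np.array([-u[1],u[0]])
  q=P[...,:2]-[.4745,-.391];X=q@u;Y=q@v;z=P[...,2]
  k=(abs(X)<.1)&(abs(Y)<.055)&(z>.003)&(z<.06);print(c,'crad x',np.percentile(X[k],[.5,99.5]).round(4),'y',np.percentile(Y[k],[1,99]).round(4))
  m=k&(z>.025)&(abs(X)<.085);print('scan x',np.percentile(X[m],[.5,99.5]).round(4),'y head',np.percentile(Y[m&(X<-.04)],[3,97]).round(4),'handle',np.percentile(Y[m&(X>0)],[3,97]).round(4),'tail',np.percentile(Y[m&(X>.04)],[3,97]).round(4),'z head',np.percentile(z[m&(X<-.04)],90).round(3),'tail',np.percentile(z[m&(X>.04)],90).round(3))
p=comp('top',(.569,.27),.2,.25,d=T);print(rect(p),np.percentile(p[:,2],[50,95]))
a=cv2.resize(S['color'][60:360,200:420,::-1],None,fx=1.8,fy=1.8);b=cv2.resize(T['color'][80:300,100:460,::-1],None,fx=1.1,fy=1.1)
o=np.zeros((540,796,3),np.uint8);o[:a.shape[0],:a.shape[1]]=a;o[:b.shape[0],400:]=b[:,:396];cv2.imwrite('pics/f.png',cv2.convertScaleAbs(o,alpha=1.4))
"
```

```text
[ 0.38133241 -0.17491502  0.27023218]
top crad x [0.0471 0.0846] y [-0.0321  0.0346]Traceback (most recent call last):
  File "<string>", line 10, in <module>
    m=k&(z>.025)&(abs(X)<.085);print('scan x',np.percentile(X[m],[.5,99.5]).round(4),'y head',np.percentile(Y[m&(X<-.04)],[3,97]).round(4),'handle',np.percentile(Y[m&(X>0)],[3,97]).round(4),'tail',np.percentile(Y[m&(X>.04)],[3,97]).round(4),'z head',np.percentile(z[m&(X<-.04)],90).round(3),'tail',np.percentile(z[m&(X>.04)],90).round(3))
                                                                                              ~~~~~~~~~~~~~^^^^^^^^^^^^^^^^^^^^^^
    return _quantile_unchecked(
        a, q, axis, out, overwrite_input, method, keepdims, weights)
    return _ureduce(a,
                    func=_quantile_ureduce_func,
    ...<5 lines>...
                    overwrite_input=overwrite_input,
                    method=method)
    r = func(a, **kwargs)
    result = _quantile(arr,
                       quantiles=q,
    ...<2 lines>...
                       out=out,
                       weights=wgt)
    slices_having_nans = np.isnan(arr[-1, ...])
                                  ~~~^^^^^^^^^
IndexError: index -1 is out of bounds for axis 0 with size 0
```

jog_arm(motion="80 0 0.1 0 0 0 0; 80 0 0.2 0 0 0 0; 80 0 0.3 0 0 0 0; 80 0 0.36 0 0 0 0; 80 0 0.36 0 0 0 0")

```text
time: 64.3
tool_pos: [0.4338, -0.0018, 0.269]
tool_rot: [-0.001, 0.144, 0.99, -0.0]
contact_force: [0.2, -0.3, 0.1]
gripper_width: 0.801
grasp_force: 0.0
```

```bash
python3 -c "
from h import *
print(cur()[0])
T=grab_frame('top');S=grab_frame('side')
a=cv2.resize(S['color'][60:360,200:420,::-1],None,fx=1.8,fy=1.8);b=cv2.resize(T['color'][80:300,100:460,::-1],None,fx=1.1,fy=1.1)
o=np.zeros((540,796,3),np.uint8);o[:a.shape[0],:a.shape[1]]=a;o[:b.shape[0],400:]=b[:,:396];cv2.imwrite('pics/f.png',cv2.convertScaleAbs(o,alpha=1.4))
p=comp('top',(.569,.27),.2,.25,d=T)
if p is not None: print(rect(p),np.percentile(p[:,2],[50,95]))
f=lambda a,q:np.percentile(a,q).round(4) if a.size>3 else None
for c,d in(('top',T),('side',S)):
  P=world(d)*(d['range_z']>0)[...,None]
  t=np.radians(-16.8);u=np.array([np.cos(t),np.sin(t)]);v=np.array([-u[1],u[0]])
  q=P[...,:2]-[.4745,-.391];X=q@u;Y=q@v;z=P[...,2]
  k=(abs(X)<.1)&(abs(Y)<.055)&(z>.003)&(z<.06);print(c,'crad x',f(X[k],[.5,99.5]),'y',f(Y[k],[1,99]))
  m=k&(z>.025)&(abs(X)<.085);print('scan x',f(X[m],[.5,99.5]),'y head',f(Y[m&(X<-.04)],[3,97]),'mid',f(Y[m&(X>-.02)&(X<.02)],[3,97]),'tail',f(Y[m&(X>.04)],[3,97]),'z head',f(z[m&(X<-.04)],90),'tail',f(z[m&(X>.04)],90))
"
```

```text
[ 0.43337644 -0.00328944  0.26905906]
(0.5702525634765625, 0.27548583984375, 110.42613220214844, 61.66544723510742, -3.7101821899414062) [0.21301882 0.21570276]
top crad x [-0.0791  0.0771] y [-0.0334  0.0373]
scan x [-0.0682  0.064 ] y head [-0.0182  0.0251] mid [-0.0118  0.0182] tail [-0.0121  0.0177] z head 0.0384 tail 0.0342
side crad x [-0.0778  0.0773] y [-0.0379  0.0339]
scan x [-0.0667  0.0653] y head [-0.0234  0.0201] mid [-0.0165  0.0137] tail [-0.0161  0.0137] z head 0.0384 tail 0.0342
```

View pics/f.png

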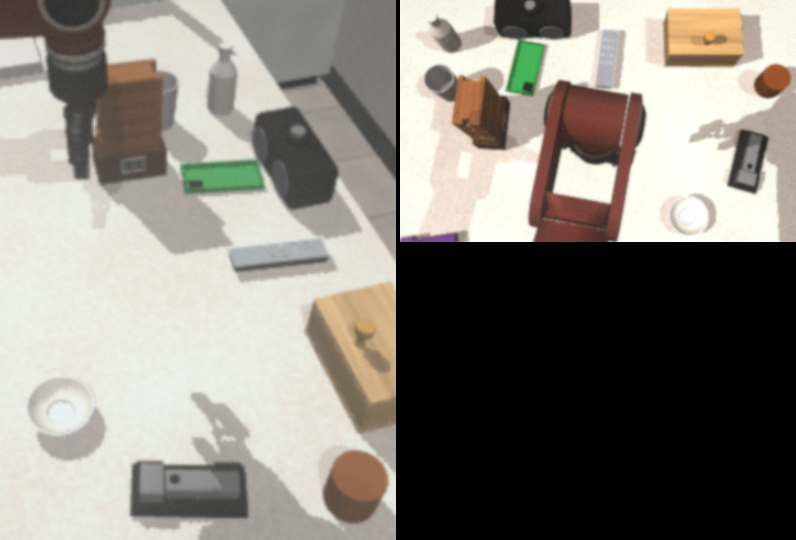

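The final view shows a straight stack of four trays and the cover at (130,110), and the scanner flat and centred in its cradle at (190,485). Phone case, remote, cup and dish are untouched. Handing in.

```bash
python3 -c "
from h import *
print(job_done())"
```

```text
the job is handed in; nothing more can be done
None
```

I stacked all four trays and the cover fully down on the base, held the scanner about 10 cm from the label for over two seconds, laid it flat and centred in the cradle, and handed the job in at about 64 s; no verdict came back.

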